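Nest angle-iron offcuts in the bench drawer

TASK

Put the loose angle-iron offcuts away: pull the drawer of the bench unit right out, nest every offcut ridge-up over the saddle of its own section in the drawer (wide on the wide one, narrow on the narrow one, one over another), legs fully home and about central along the saddle, then shut the drawer fully. Leave the other things on the bench where they are.

Things in the scene. Friction and masses are not known exactly. Their poses are not given: they have to be found in the camera images.
- drawer (a joint): Slide of the drawer, m: 0 = shut, grows as it is pulled out towards the robot, stop at 0.205. Starts shut or ajar by up to 10 mm. Stays where it is left; about 2 N of slide friction.
- unit_front (a point): Middle of the front top edge of the unit (fixed point, does not move with the drawer), axes as for the handle. Grey steel drawer unit fixed on the bench, 255 mm wide, 280 deep, 100 high, turned by up to 0.15 rad; one drawer. The drawer's front plate is 247 mm wide and 12 thick, top edge 95 mm above the bench; drawer floor 19 mm and side walls 63 mm above the bench; 223 mm wide inside.
- handle (a point): Middle of the drawer's bar handle. x axis into the unit (the drawer is pulled along -x), y along the bar, z up. The bar is a round 10 mm rod, 110 mm long between its two standoffs, 66 mm above the bench, 34 mm below the unit's top; its centre is 40 mm in front of the front plate, which leaves a clear gap of 35 mm between bar and plate.
- wide_saddle (a point): Centre (half-way up) of the wide saddle: 140 mm of 40 x 40 x 5 mm steel angle screwed ridge-up to the drawer's floor, x along it (+x into the unit), z up; same section as the wide offcuts. On the +y half, 59 mm from the side wall, 110 mm from the other saddle; moves with the drawer. Its near end is 25 mm behind the front plate; it is clear of the unit with the drawer out 170 mm or more.
- narrow_saddle (a point): Centre (half-way up) of the narrow saddle: 140 mm of 25 x 25 x 5 mm steel angle screwed ridge-up to the drawer's floor beside the wide one, on the -y half, 53 mm from the side wall; axes and place along the drawer as for the wide saddle; same section as the narrow offcuts. Moves with the drawer.
- wide1_mid (a point): Centre (half-way up) of a loose offcut of 40 x 40 x 5 mm steel angle, 110 mm long, lying ridge-up on its toes; may be absent. x along it, z up through the ridge; 31.8 mm high, 56.6 mm over the toes (widest 3.5 mm above what it stands on). Nested over a saddle or offcut of its own section it sits 7.1 mm above the one below.
- wide2_mid (a point): Centre (half-way up) of a loose offcut of 40 x 40 x 5 mm steel angle, 105 mm long, lying ridge-up on its toes; may be absent. x along it, z up through the ridge; 31.8 mm high, 56.6 mm over the toes (widest 3.5 mm above what it stands on). Nested over a saddle or offcut of its own section it sits 7.1 mm above the one below.
- wide3_mid (a point): Centre (half-way up) of a loose offcut of 40 x 40 x 5 mm steel angle, 100 mm long, lying ridge-up on its toes; may be absent. x along it, z up through the ridge; 31.8 mm high, 56.6 mm over the toes (widest 3.5 mm above what it stands on). Nested over a saddle or offcut of its own section it sits 7.1 mm above the one below.
- narrow1_mid (a point): Centre (half-way up) of a loose offcut of 25 x 25 x 5 mm steel angle, 100 mm long, lying ridge-up on its toes; may be absent. x along it, z up through the ridge; 21.2 mm high, 35.4 mm over the toes (widest 3.5 mm above what it stands on). Nested over a saddle or offcut of its own section it sits 7.1 mm above the one below.
- narrow2_mid (a point): Centre (half-way up) of a loose offcut of 25 x 25 x 5 mm steel angle, 95 mm long, lying ridge-up on its toes; may be absent. x along it, z up through the ridge; 21.2 mm high, 35.4 mm over the toes (widest 3.5 mm above what it stands on). Nested over a saddle or offcut of its own section it sits 7.1 mm above the one below.
- narrow3_mid (a point): Centre (half-way up) of a loose offcut of 25 x 25 x 5 mm steel angle, 90 mm long, lying ridge-up on its toes; may be absent. x along it, z up through the ridge; 21.2 mm high, 35.4 mm over the toes (widest 3.5 mm above what it stands on). Nested over a saddle or offcut of its own section it sits 7.1 mm above the one below.
- hammer: Bystander: ball-pein hammer lying on the bench, 270 mm; origin under its middle.
- tin: Bystander: steel tin, 76 mm across and 110 mm high; origin at the centre of its underside.
- flange: Bystander: loose steel pipe flange, 110 mm across, 22 mm thick; origin at the centre of its underside.
Things that resemble listed ones, but are neither listed nor needed, are in the scene too. What is shaped like the part that bears wide1_mid but black is not meant. What is shaped like the part that bears wide2_mid but blue is not meant.

How it is judged:
By the outcome, as a careful person would: the job done as asked, in the order asked, and still so for the second after the job is handed in, with the robot touching nothing.
Of wide1, wide2, wide3, narrow1, narrow2, narrow3 only 4 to 6 are there at a start; the rules pass over those that are not, and their reading is None.
At some moment in a run one of wide1, wide2, wide3, narrow1, narrow2, narrow3 may be knocked a few centimetres aside while the robot is not near it.
It also fails if it takes over 210 s, if anything falls off the work surface, if the arm or the gripper's body presses on something with over 40 N, if the wrist force passes 120 N, or if a joint passes its speed limit or range.

ROBOT

A 6-joint arm with a two-finger parallel gripper is mounted at the origin on the work surface. World frame = base frame: x ahead of the robot, y to its left, z up, the work surface at z = 0. Lengths are in m, angles in degrees, forces in N, time in s.
With the tool pointing down it reaches from about 0.35 to 0.875 m from the base axis. Payload 4.2 kg.
Tool frame: the origin (TCP) lies midway between the tips of the shut fingers; the grasp point (between the pads) lies 19 mm behind it; y points along the fingers, x is the direction in which the jaws open and shut, and the axes are right-handed (so a half turn about y gives the same grasp; the last joint's range is limited). The gripper opens to 87 mm and grips with 3 to 60 N. Pads are 19 mm wide; open, the fingers measure 117 mm over their backs; the gripper's body (75 mm by 190 mm) begins 51 mm behind the grasp point.
Start: joints at [82.655, 22.042, 0.453, 0, -68.411, -14.817], TCP at [0.236, 0.579, 0.223] pointing down, gripper open.
Joint ranges: [-179.83, 179.83], [-69.29, 118.12], [-61.27, 80.66], [-181.25, 117.63], [-171.15, -9.14], [-177.46, 177.46]. Speed limits (degrees/s): [159.86, 159.86, 180, 180, 180, 180].

INTERFACE

Orientations are given as a 3x3 rotation matrix whose columns are the frame's x, y, z axes.
In Python, from station import * gives the robot as it stands.
- The arm moves only by the tool jog_arm, never from a script. Its argument "series" is a list of rows, each a list of 3 entries, a list of its own where there are three numbers: the shift along the tool's x, y, z in m, then the turn, a rotation vector about the tool's x, y, z in degrees, then the finger opening in m, from 0 to 0.087. A call has 1 to 10 rows; each row shifts and turns the commanded pose from where the row before left it, along the tool's axes as they then stand; what a row does not reach is not made up. A row lasts 1/8 s, in which the tool goes at most 62.5 mm and 10.7 degrees, less where a joint would pass 70% of its speed; a pose out of reach is approached as far as the arm can. A call is refused whole if a number of a shift passes 0.0625 or a number of a turn 10.7, either way. A call with a gripper value outside its range is refused whole. The fingers move at their own pace and stop on an object; the grip force is fixed at half the most. Time passes only in rows, so rows that do not move let the fingers close. It gives the time, the measured TCP pose, the force and the opening at its end, in the units of the state.
- sense(): the state, without advancing time (a new reading comes with each control period).
- capture(name): name is "scene" or "top" or "wrist"; returns the picture (420x560x3 uint8, red, green, blue); there is no depth.
- camera_info(name): a dict with "fx", "fy", "cx", "cy" (pixels), "rvec" (rotation vector, rad) and "tvec" (3), from world to camera coordinates, as OpenCV has them. Camera axes: x right, y down, z forward; pixel columns grow to the right and rows downward; lengths in m; the calibration is good to about 2 mm. The wrist camera is an equidistant fisheye: a pixel r from the principal point sees the ray r / f radians off the axis. A picture is of the moment at which its call begins: read the wrist's pose just before it. camera_info takes no time and is no camera call; for the wrist camera it gives the pose at the moment of the call.
- finish_job(): hands the job in, once; it reports no verdict.
The state is a dict: "time_s": time; "joints": joint angles; "joint_velocities": joint speeds; "effort": joint torques, N m; "tcp_pos": TCP position; "ee_rot": TCP orientation; "wrist_force": force on the tool from outside, world axes, zero at the start; "moment": the same for the moment, N m; "gripper_width": opening from 0.0 (shut) to 1.0 (fully open).
Only numpy, scipy, OpenCV 4.12 (cv2) and the standard library are available. Lean on these libraries where they do the work, as an engineer would, in place of code of your own. Each camera call takes 0.05 s, during which the arm holds its last target. There are 200 camera calls.

## Working session

There is one attempt and no reset: what is moved stays moved. The work goes in short steps, Python scripts to look and compute and a tool call to move; the robot and the scene stay as the last step left them, time stands still between calls to the robot, and variables do not carry over. Pictures are saved under pics/ and viewed, about 12 in all and at most 16, crops included, and the job is handed in when it is done.

Besides the shell and the picture viewer there is one more tool, called after ">>>" as name(argument=value, ...) on one line, values as JSON. jog_arm: Moves the arm, as the interface text tells. Its arguments: {"type":"object","properties":{"series":{"type":"array","items":{"type":"array"}}},"required":["series"]}

```bash
ls; mkdir -p pics; python3 - <<'E'
from station import *
import cv2,numpy as np
s=sense(); print(s)
for n in ("scene","top"):
    im=capture(n); cv2.imwrite(f"pics/{n}0.png",im[:,:,::-1]); print(n,camera_info(n))
E
```

```text
pics
{'time_s': 0.0, 'joints': array([ 8.26544629e+01,  2.20911440e+01,  3.77894907e-01, -2.92668712e-02,
       -6.84122684e+01, -1.48151538e+01]), 'joint_velocities': array([-0.03732249,  0.02211655, -0.09944626,  0.11528961,  0.11075338,
       -0.18867375]), 'effort': array([-3.91191252e-04, -3.90661848e+01,  1.87402958e+01,  4.21972409e+00,
        1.10325945e-02, -1.88667705e-04]), 'tcp_pos': array([0.23551855, 0.57825259, 0.221442  ]), 'ee_rot': array([[-3.77379170e-01, -7.51155671e-04,  9.26058528e-01],
       [-9.26056125e-01, -2.11194232e-03, -3.77379904e-01],
       [ 2.23925325e-03, -9.99997488e-01,  1.01390731e-04]]), 'wrist_force': array([-0.00689455, -0.49745233,  0.17960505]), 'moment': array([ 0.04264318, -0.01793911,  0.00857274]), 'gripper_width': 1.00205182457231}
scene {'fx': 439.033807635672, 'fy': 439.033807635672, 'cx': 276.30140926641934, 'cy': 204.2954872318236, 'rvec': array([ 1.97865017,  0.87523641, -0.49600494]), 'tvec': array([-0.39502835, -0.13645297,  1.77058413])}
top {'fx': 419.9325013485056, 'fy': 419.9325013485056, 'cx': 288.7167553648988, 'cy': 207.1259065284002, 'rvec': array([ 2.08422095, -2.14093851,  0.22846691]), 'tvec': array([-0.00231981,  0.56831205,  1.57436651])}
```

```bash
python3 - <<'E'
import cv2
for n in ("scene","top"):
    im=cv2.imread(f"pics/{n}0.png"); cv2.imwrite(f"pics/{n}0b.png",cv2.resize(im,(800,600),interpolation=cv2.INTER_CUBIC))
E
```

```text
(no output)
```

View pics/top0b.png

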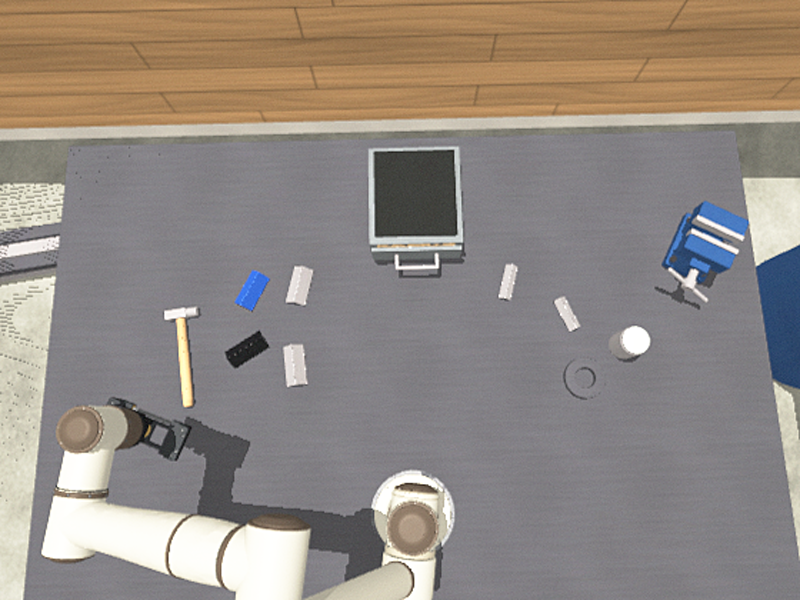

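View pics/scene0b.png

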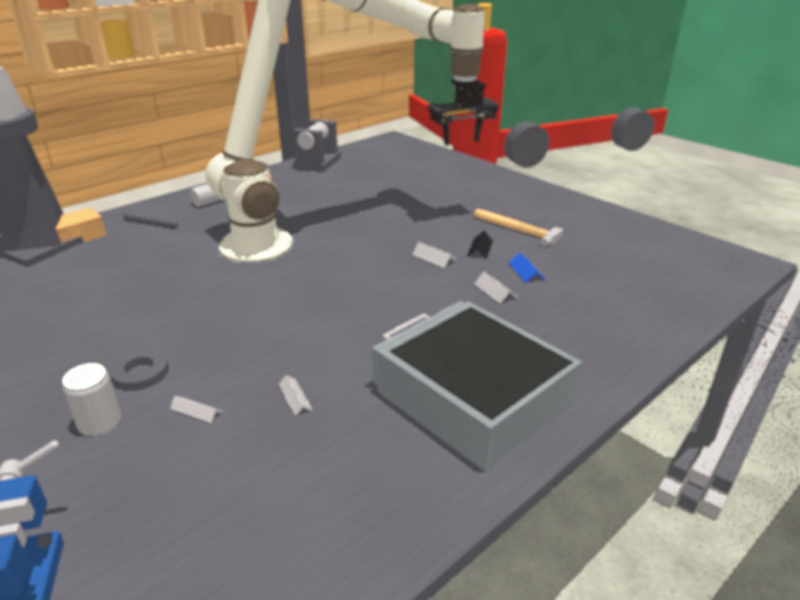

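The top view (800x600) shows two wide offcuts at (299,285) and (295,365) and two narrow ones at (508,282) and (567,314). The handle is at (417,264). The blue and black pieces are decoys. Next I'll fit poses to these and view a crop.

```bash
cat > h.py <<'E'
from station import *
import cv2, numpy as np
from scipy.optimize import minimize
from scipy.spatial.transform import Rotation as Rn
K=lambda c:np.array([[c['fx'],0,c['cx']],[0,c['fy'],c['cy']],[0,0,1.]])
def proj(c,P): return cv2.projectPoints(np.float64(P).reshape(-1,3),c['rvec'],c['tvec'],K(c),None)[0][:,0]
def back(c,uv,z):
    R=cv2.Rodrigues(c['rvec'])[0]; C=-R.T@c['tvec']
    d=R.T@np.linalg.inv(K(c))@[uv[0],uv[1],1]; return C+d*(z-C[2])/d[2]
SEC={'w':(.0566,.0318),'n':(.0354,.0212)}
def prism(p,kind,L,z0=0):
    w,h=SEC[kind]; x,y,a=p; s=np.array([1,0,0])
    pts=[(sx*L/2,yy,zz) for sx in(-1,1) for yy,zz in((-w/2,.0035),(w/2,.0035),(-w/2+.0035,0),(w/2-.0035,0),(0,h))]
    return Rn.from_euler('z',a).apply(pts)+[x,y,z0]
def fit(img,c,uv,kind,L,r=28,thr=150,S=8):
    u,v=map(int,uv); g=img[v-r:v+r,u-r:u+r].min(2)
    G=cv2.resize(g,None,fx=S,fy=S,interpolation=cv2.INTER_CUBIC); M=np.uint8(G>thr)
    n,lab,st,ce=cv2.connectedComponentsWithStats(M)
    M=np.uint8(lab==1+np.argmax(st[1:,4])); m=cv2.moments(M,True)
    def cost(p):
        q=(proj(c,prism(p[:3],kind,L))-[u-r,v-r]+.5)*S
        H=cv2.convexHull(np.float32(q)); N=np.zeros_like(M); cv2.fillPoly(N,[np.int32(np.round(H*16))],1,shift=4)
        return 1-(N&M).sum()/(N|M).sum()
    ctr=back(c,((m['m10']/m['m00'])/S-.5+u-r,(m['m01']/m['m00'])/S-.5+v-r),.012)
    best=min((minimize(cost,[ctr[0],ctr[1],a],method='Nelder-Mead',options=dict(initial_simplex=[[ctr[0]+i,ctr[1]+j,a+k] for i,j,k in((0,0,0),(.008,0,0),(0,.008,0),(0,0,.25))])) for a in np.arange(0,np.pi,np.pi/6)),key=lambda o:o.fun)
    p=best.x; p[2]=(p[2]+np.pi/2)%np.pi-np.pi/2
    return p,best.fun
def go(x,y,z,ang):
    """shift in tool axes + turn about tool y to bring TCP to x,y,z with tool x axis at ang (deg, mod 180)"""
    s=sense(); R=s['ee_rot']; p=s['tcp_pos']
    cur=np.degrees(np.arctan2(R[1,0],R[0,0])); d=(ang-cur+90)%180-90
    sh=(np.array([x,y,z])-p)
    print('t',round(s['time_s'],2),'tcp',p.round(4),'curang',cur.round(2),'worldshift',sh.round(4))
    print(' shift BEFORE turn',(R.T@sh).round(4),' turn about tool y',round(-d,2),' (other way',round(-d-180*np.sign(-d),1),')')
    a=np.radians(cur+d); R2=np.array([[np.cos(a),0,-np.sin(a)*-1],[np.sin(a),0,-np.cos(a)],[0,-1,0]])
    print(' shift AFTER turn',(R2.T@sh).round(4),'tool tilt xyz deg',np.degrees([R[2,0],R[2,2]]).round(2),'j6',s['joints'][5].round(1))
E
python3 - <<'E'
from h import *
img=cv2.imread('pics/top0.png'); c=camera_info('top'); s=.7
for n,uv,k,Ls in(('A',(299,285),'w',(.1,.105,.11)),('B',(295,365),'w',(.1,.105,.11)),('C',(508,282),'n',(.09,.095,.1)),('D',(567,314),'n',(.09,.095,.1))):
    for L in Ls:
        p,f=fit(img,c,(uv[0]*s,uv[1]*s),k,L); print(n,L,p.round(4),np.degrees(p[2]).round(1),round(f,3))
cr=lambda x0,y0,x1,y1:cv2.resize(img[y0:y1,x0:x1],None,fx=5,fy=5,interpolation=cv2.INTER_CUBIC)
o=np.zeros((500,740,3),np.uint8)
for t,(x,y) in((cr(175,180,245,275),(0,0)),(cr(345,180,410,235),(0,0))): pass
t=cr(185,180,235,275); o[:475,:250]=t
t=cr(340,180,412,235); o[:275,255:615]=t
t=cr(250,160,335,195); o[280:455,255:680]=t
cv2.imwrite('pics/crop0.png',o)
E
```

```text
A 0.1 [ 0.6219  0.3023 -0.2244] -12.9 0.049
A 0.105 [ 0.6209  0.3024 -0.2224] -12.7 0.037
A 0.11 [ 0.6204  0.3026 -0.2261] -13.0 0.073
B 0.1 [0.3963 0.3125 0.104 ] 6.0 0.098
B 0.105 [0.3967 0.3126 0.1059] 6.1 0.056
B 0.11 [0.3963 0.3127 0.1105] 6.3 0.032
C 0.09 [ 0.6159 -0.2887 -0.2787] -16.0 0.115
C 0.095 [ 0.6162 -0.2887 -0.2767] -15.9 0.068
C 0.1 [ 0.6161 -0.2886 -0.2648] -15.2 0.049
D 0.09 [ 0.5184 -0.4487  0.4159] 23.8 0.091
D 0.095 [ 0.52   -0.448   0.4163] 23.9 0.051
D 0.1 [ 0.5197 -0.4481  0.4079] 23.4 0.066
```

View pics/crop0.png

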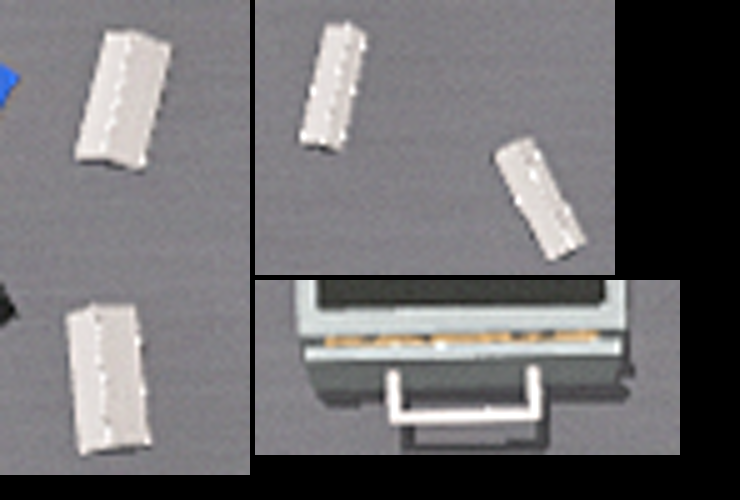

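The crop shows wide offcuts A and B and narrow ones C and D cleanly, so the fits hold. Bar ends are at crop (395,417) and (537,412). The unit's front top edge runs from (297,333) to (630,331).

```bash
python3 - <<'E'
from h import *
c=camera_info('top')
f=lambda x,y:(250+(x-255)/5-.4,160+(y-280)/5-.4)
def line(a,b,z):
    a,b=back(c,f(*a),z),back(c,f(*b),z); m=(a+b)/2; d=a-b
    print(m.round(4),'len',np.linalg.norm(d).round(4),'ang of +y axis',np.degrees(np.arctan2(d[1],d[0])).round(2)); return m
h=line((389,417),(543,412),.068); u=line((297,333),(630,331),.1); line((304,352),(621,350),.095)
line((318,306),(605,302),.1)
d=h-u; print(d)
go(h[0],h[1],.1,180)
E
```

```text
[ 0.6485 -0.0318  0.068 ] len 0.1206 ang of +y axis 90.4
[ 0.706  -0.0313  0.1   ] len 0.2576 ang of +y axis 88.85
[ 0.6922 -0.0301  0.095 ] len 0.2455 ang of +y axis 88.86
[ 0.7287 -0.0303  0.1   ] len 0.2227 ang of +y axis 89.32
[-0.05748797 -0.00057506 -0.032     ]
t 0.1 tcp [0.2356 0.5783 0.2216] curang -112.17 worldshift [ 0.413  -0.6101 -0.1216]
 shift BEFORE turn [0.4089 0.1224 0.6127]  turn about tool y 67.83  (other way -112.2 )
 shift AFTER turn [-0.413   0.1216 -0.6101] tool tilt xyz deg [0.12 0.01] j6 -14.8
```

>>> jog_arm(series=[[[0, 0, 0], [0, 9.8, 0], 0.087], [[0, 0, 0], [0, 9.8, 0], 0.087], [[0, 0, 0], [0, 9.8, 0], 0.087], [[0, 0, 0], [0, 9.8, 0], 0.06], [[0, 0, 0], [0, 9.8, 0], 0.05], [[0, 0, 0], [0, 9.8, 0], 0.04], [[0, 0, 0], [0, 9.8, 0], 0.03], [[-0.02, 0, 0.03], [0, 0, 0], 0.03], [[-0.035, 0, 0.05], [0, 0, 0], 0.03], [[-0.035, 0, 0.05], [0, 0, 0], 0.03]])

```text
time_s: 1.35
tcp_pos: [0.3244, 0.4461, 0.2219]
ee_rot: [[-1.0, -0.0, -0.012], [0.012, -0.001, -1.0], [0.0, -1.0, 0.001]]
wrist_force: [0.5, 0.5, -0.2]
gripper_width: 0.364
```

```bash
sed -i 's/-np.sin(a)\*-1\]/-np.sin(a)]/; s/0,-np.cos(a)\]/0,np.cos(a)]/' h.py; grep -n R2= h.py; python3 -c "
from h import *
go(.6485,-.0318,.15,-.7)"
```

```text
35:    a=np.radians(cur+d); R2=np.array([[np.cos(a),0,-np.sin(a)],[np.sin(a),0,np.cos(a)],[0,-1,0]])
t 1.35 tcp [0.3244 0.4461 0.2219] curang 179.3 worldshift [ 0.3241 -0.4779 -0.0719]
 shift BEFORE turn [-0.33    0.0723  0.4738]  turn about tool y 0.0  (other way -180.0 )
 shift AFTER turn [-0.3299  0.0719  0.4739] tool tilt xyz deg [0.02 0.06] j6 -71.5
```

>>> jog_arm(series=[[[-0.035, 0, 0.05], [0, 0, 0], 0.03], [[-0.035, 0, 0.05], [0, 0, 0], 0.03], [[-0.035, 0, 0.05], [0, 0, 0], 0.03], [[-0.035, 0, 0.05], [0, 0, 0], 0.03], [[-0.035, 0, 0.05], [0, 0, 0], 0.03], [[-0.035, 0, 0.05], [0, 0, 0], 0.03], [[-0.035, 0, 0.05], [0, 0, 0], 0.03], [[-0.035, 0, 0.05], [0, 0, 0], 0.03], [[-0.03, 0.02, 0.044], [0, 0, 0], 0.03], [[-0.02, 0.03, 0.03], [0, 0, 0], 0.03]])

```text
time_s: 2.6
tcp_pos: [0.6491, -0.0329, 0.1722]
ee_rot: [[-1.0, 0.002, -0.015], [0.015, 0.0, -1.0], [-0.002, -1.0, -0.0]]
wrist_force: [-0.2, -0.1, -0.7]
gripper_width: 0.346
```

```bash
python3 - <<'E'
from h import *
go(.6485,-.0318,.05,-.7)
c=camera_info('wrist'); im=capture('wrist'); print(c)
cv2.imwrite('pics/w1.png',cv2.resize(im[:,:,::-1],(800,600),interpolation=cv2.INTER_CUBIC)); np.savez('w1.npz',**{k:np.array(v) for k,v in c.items()})
E
```

```text
t 2.6 tcp [ 0.6491 -0.0329  0.1722] curang 179.14 worldshift [-0.0006  0.0011 -0.1222]
 shift BEFORE turn [ 0.0008  0.1222 -0.0011]  turn about tool y -0.16  (other way 179.8 )
 shift AFTER turn [ 0.0006  0.1222 -0.0011] tool tilt xyz deg [-0.09 -0.01] j6 -12.2
{'fx': 325.19226210127806, 'fy': 325.19226210127806, 'cx': 281.678722887687, 'cy': 213.55709762148712, 'rvec': array([-0.0233937 , -3.10735353, -0.43815576]), 'tvec': array([0.65045233, 0.00282514, 0.34703924])}
```

View pics/w1.png

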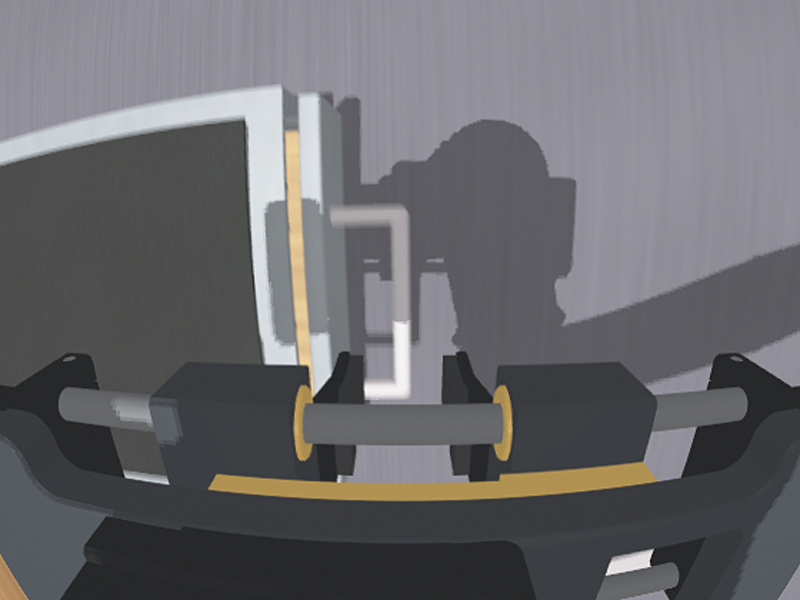

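The wrist view shows the bar at x≈402, midway between the fingers (350 and 450), with the plate clear of the left finger. I'll go down, grip and pull.

>>> jog_arm(series=[[[0, 0.03, 0], [0, 0, 0], 0.03], [[0, 0.04, 0], [0, 0, 0], 0.03], [[0, 0.03, 0], [0, 0, 0], 0.03], [[0, 0.02, 0], [0, 0, 0], 0.03], [[0, 0, 0], [0, 0, 0], 0.0], [[0, 0, 0], [0, 0, 0], 0.0], [[0, 0, 0], [0, 0, 0], 0.0], [[0, 0, 0], [0, 0, 0], 0.0]])

```text
time_s: 3.65
tcp_pos: [0.6489, -0.0305, 0.0539]
ee_rot: [[-1.0, 0.003, -0.013], [0.013, 0.0, -1.0], [-0.003, -1.0, -0.0]]
wrist_force: [-0.2, 0.4, 1.6]
gripper_width: 0.101
```

>>> jog_arm(series=[[[0.015, 0, 0], [0, 0, 0], 0.0], [[0.03, 0, 0], [0, 0, 0], 0.0], [[0.035, 0, 0], [0, 0, 0], 0.0], [[0.035, 0, 0], [0, 0, 0], 0.0], [[0.035, 0, 0], [0, 0, 0], 0.0], [[0.025, 0, 0], [0, 0, 0], 0.0], [[0.015, 0, 0], [0, 0, 0], 0.0], [[0.006, 0, 0], [0, 0, 0], 0.0], [[0.003, 0, 0], [0, 0, 0], 0.0], [[0.002, 0, 0], [0, 0, 0], 0.0]])

```text
time_s: 4.9
tcp_pos: [0.4513, -0.0301, 0.0539]
ee_rot: [[-1.0, 0.01, -0.011], [0.011, -0.002, -1.0], [-0.01, -1.0, 0.002]]
wrist_force: [16.5, -23.8, -13.3]
gripper_width: 0.102
```

>>> jog_arm(series=[[[0, 0, 0.002], [0, 0, 0], 0.0], [[0.002, 0, 0.001], [0, 0, 0], 0.0], [[0.002, 0, 0], [0, 0, 0], 0.0]])

```text
time_s: 5.28
tcp_pos: [0.4513, -0.0302, 0.054]
ee_rot: [[-1.0, 0.019, -0.01], [0.01, 0.002, -1.0], [-0.019, -1.0, -0.002]]
wrist_force: [21.5, -12.1, -21.0]
gripper_width: 0.105
```

>>> jog_arm(series=[[[-0.004, 0, 0.002], [0, 0, 0], 0.0], [[0, 0, 0], [0, 0, 0], 0.02], [[0, 0, 0], [0, 0, 0], 0.03], [[0, 0, 0], [0, 0, 0], 0.03], [[0, -0.02, 0], [0, 0, 0], 0.03], [[0, -0.05, 0], [0, 0, 0], 0.03], [[0, -0.06, 0], [0, 0, 0], 0.04], [[0, -0.06, 0], [0, 0, 0], 0.05], [[0, -0.02, 0.04], [0, 0, 0], 0.08], [[0, 0, 0.05], [0, 0, 0], 0.087]])

```text
time_s: 6.52
tcp_pos: [0.4459, -0.1237, 0.265]
ee_rot: [[-1.0, 0.005, -0.011], [0.011, 0.0, -1.0], [-0.005, -1.0, -0.0]]
wrist_force: [0.1, 0.7, -0.5]
gripper_width: 0.712
```

```bash
python3 - <<'E'
from h import *
print(sense()['tcp_pos'],sense()['wrist_force'])
c=camera_info('top'); im=capture('top')[:,:,::-1]; cv2.imwrite('pics/top1.png',im)
for n,uv,k,L in(('A',(209,199),'w',.105),('B',(206,255),'w',.11),('C',(356,197),'n',.1),('D',(397,220),'n',.095)):
    p,f=fit(im,c,uv,k,L); print(n,p.round(4),np.degrees(p[2]).round(1),round(f,3))
cv2.imwrite('pics/crop1.png',cv2.resize(im[150:270,235:355],None,fx=5,fy=5,interpolation=cv2.INTER_CUBIC))
E
```

```text
[ 0.44590515 -0.12365582  0.26495679] [ 0.1115267   0.7477113  -0.48706249]
A [ 0.6195  0.3023 -0.2348] -13.5 0.063
B [0.3961 0.3123 0.1173] 6.7 0.058
C [ 0.6157 -0.2887 -0.2818] -16.1 0.073
D [ 0.5198 -0.4478  0.4158] 23.8 0.059
```

View pics/crop1.png

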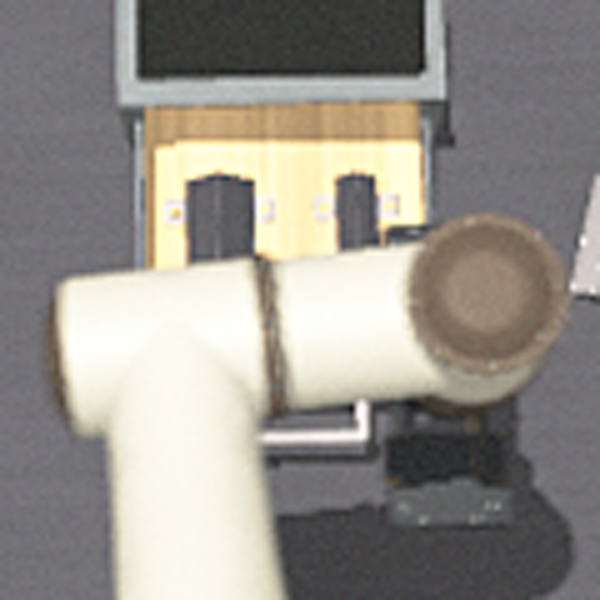

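```bash
python3 -c "
from h import *
go(.616,-.2887,.08,-106)"
```

```text
t 6.58 tcp [ 0.4446 -0.1278  0.2636] curang 179.08 worldshift [ 0.1714 -0.1609 -0.1836]
 shift BEFORE turn [-0.1738  0.1839  0.1578]  turn about tool y -74.92  (other way 105.1 )
 shift AFTER turn [0.1074 0.1836 0.2091] tool tilt xyz deg [-0.04  0.09] j6 -5.2
```

>>> jog_arm(series=[[[0, 0, 0], [0, -10.7, 0], 0.087], [[0, 0, 0], [0, -10.7, 0], 0.087], [[0, 0, 0], [0, -10.7, 0], 0.087], [[0, 0, 0], [0, -10.7, 0], 0.087], [[0, 0, 0], [0, -10.7, 0], 0.087], [[0, 0, 0], [0, -10.7, 0], 0.087], [[0, 0, 0], [0, -10.7, 0], 0.087], [[0.027, 0.01, 0.0525], [0, 0, 0], 0.087], [[0.027, 0.02, 0.0525], [0, 0, 0], 0.087], [[0.027, 0.02, 0.0525], [0, 0, 0], 0.087]])

```text
time_s: 7.82
tcp_pos: [0.5754, -0.2453, 0.2118]
ee_rot: [[-0.273, -0.001, 0.962], [-0.962, 0.0, -0.273], [0.0, -1.0, -0.001]]
wrist_force: [0.7, 1.2, 1.5]
gripper_width: 1.001
```

>>> jog_arm(series=[[[0.0265, 0.03, 0.0515], [0, 0, 0], 0.087], [[0, 0.05, 0], [0, 0, 0], 0.087], [[0, 0.03, 0], [0, 0, 0], 0.087]])

```text
time_s: 8.2
tcp_pos: [0.6131, -0.2822, 0.0994]
ee_rot: [[-0.275, -0.006, 0.961], [-0.961, 0.002, -0.275], [-0.0, -1.0, -0.007]]
wrist_force: [1.0, -0.1, -0.5]
gripper_width: 0.998
```

```bash
python3 - <<'E'
from h import *
c=camera_info('top'); im=capture('top')[:,:,::-1]; cv2.imwrite('pics/top2.png',im)
go(.616,-.2887,.003,-106)
cv2.imwrite('pics/crop2.png',cv2.resize(im[110:230,235:375],None,fx=5,fy=5,interpolation=cv2.INTER_CUBIC))
w=capture('wrist')[:,:,::-1]; cv2.imwrite('pics/w2.png',w)
E
```

```text
t 8.25 tcp [ 0.6109 -0.281   0.0956] curang -106.0 worldshift [ 0.0051 -0.0077 -0.0926]
 shift BEFORE turn [0.0061 0.0925 0.0082]  turn about tool y -0.0  (other way 180.0 )
 shift AFTER turn [0.006  0.0926 0.007 ] tool tilt xyz deg [-0.05 -0.76] j6 85.1
```

View pics/crop2.png

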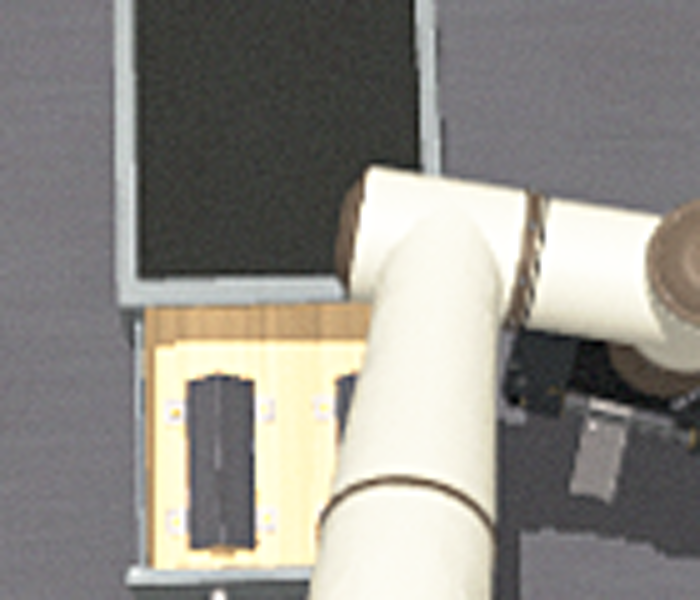

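View pics/w2.png

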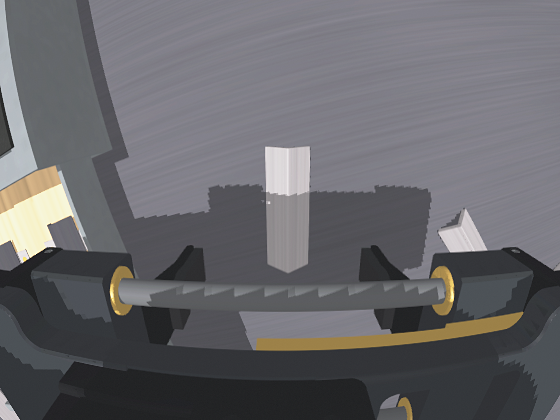

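The crop shows the wide saddle running from (188,378) to (256,548), while the arm hides the narrow one. The wrist view shows offcut C parallel to and between the fingers.

```bash
sed -i 's/thr=150,S=8)/thr=150,S=8,z0=0)/; s/prism(p\[:3\],kind,L)/prism(p[:3],kind,L,z0)/; s/-r),.012)/-r),z0+.012)/' h.py; python3 - <<'E'
from h import *
c=camera_info('top')
im=cv2.imread('pics/top2.png'); p,f=fit(255-im,c,(279.4,202.6),'w',.14,r=20,thr=130,z0=.019); print(p.round(4),np.degrees(p[2]).round(2),f)
for a,b in(((118,304),(348,298)),((138,276),(345,275))):
    q=[back(c,(235+x/5-.4,110+y/5-.4),.1) for x,y in(a,b)]; d=q[0]-q[1]; print(q,np.degrees(np.arctan2(d[1],d[0])))
E
```

```text
[ 0.5984  0.0206 -0.0254] -1.46 0.17655283845508496
[array([0.70778446, 0.09675776, 0.1       ]), array([ 0.70792804, -0.0812081 ,  0.1       ])] 90.04622265507523
[array([0.73000228, 0.0809862 , 0.1       ]), array([ 0.72658249, -0.0795285 ,  0.1       ])] 88.77949064738652
```

>>> jog_arm(series=[[[0.006, 0.03, 0.007], [0, 0, 0], 0.07], [[0, 0.03, 0], [0.7, 0, 0], 0.065], [[0, 0.02, 0], [0, 0, 0], 0.06], [[0, 0.007, 0], [0, 0, 0], 0.06], [[0, 0, 0], [0, 0, 0], 0.06], [[0, 0, 0], [0, 0, 0], 0.06]])

```text
time_s: 9.05
tcp_pos: [0.6217, -0.2899, 0.0185]
ee_rot: [[-0.273, 0.014, 0.962], [-0.962, -0.004, -0.273], [0.0, -1.0, 0.015]]
wrist_force: [-0.2, 0.4, 0.5]
gripper_width: 0.696
```

```bash
python3 -c "
from h import *
go(.616,-.2887,.003,-106)"
```

```text
t 9.05 tcp [ 0.6217 -0.2899  0.0185] curang -105.84 worldshift [-0.0057  0.0012 -0.0155]
 shift BEFORE turn [ 0.0004  0.0154 -0.0061]  turn about tool y 0.16  (other way -179.8 )
 shift AFTER turn [ 0.0004  0.0155 -0.0058] tool tilt xyz deg [0.01 0.86] j6 85.6
```

>>> jog_arm(series=[[[0, 0.005, -0.006], [-0.8, 0, 0], 0.06], [[0, 0.007, 0], [0, 0, 0], 0.06], [[0, 0.003, 0], [0, 0, 0], 0.06], [[0, 0, 0], [0, 0, 0], 0.02], [[0, 0, 0], [0, 0, 0], 0.02], [[0, 0, 0], [0, 0, 0], 0.02], [[0, 0, 0], [0, 0, 0], 0.02], [[0, 0, 0], [0, 0, 0], 0.02]])

```text
time_s: 10.05
tcp_pos: [0.6152, -0.2881, 0.0019]
ee_rot: [[-0.273, -0.001, 0.962], [-0.962, 0.0, -0.273], [-0.0, -1.0, -0.001]]
wrist_force: [-0.7, -0.1, 0.9]
gripper_width: 0.374
```

```bash
python3 -c "
from h import *
go(.616,-.2887,.003,-106);print(sense()['gripper_width']*87,sense()['wrist_force'])"
```

```text
t 10.05 tcp [ 0.6152 -0.2881  0.0019] curang -105.86 worldshift [ 0.0008 -0.0006  0.0011]
 shift BEFORE turn [ 0.0004 -0.0011  0.001 ]  turn about tool y 0.14  (other way -179.9 )
 shift AFTER turn [ 0.0004 -0.0011  0.001 ] tool tilt xyz deg [-0.   -0.07] j6 85.6
32.53531374469612 [-0.73744005 -0.07120726  0.89564397]
```

>>> jog_arm(series=[[[0, -0.005, 0], [0, 0, 0], 0.02], [[0, -0.015, 0], [0, 0, 0], 0.02], [[0, -0.03, 0], [0, 0, 0], 0.02], [[0, -0.04, 0], [0, 0, 0], 0.02], [[0, -0.04, 0], [0, 0, 0], 0.02], [[0, -0.03, 0], [0, -7.5, 0], 0.02], [[0, 0, 0], [0, -7.5, 0], 0.02], [[0, 0, 0], [0, 0, 0], 0.02]])

```text
time_s: 11.05
tcp_pos: [0.6151, -0.2881, 0.163]
ee_rot: [[-0.017, -0.0, 1.0], [-1.0, 0.0, -0.017], [-0.0, -1.0, -0.0]]
wrist_force: [-0.8, 0.2, -1.6]
gripper_width: 0.379
```

```bash
python3 -c "
from h import *
go(.598,-.0895,.14,-90.8);print(sense()['gripper_width']*87,sense()['wrist_force'])"
```

```text
t 11.05 tcp [ 0.6151 -0.2881  0.163 ] curang -90.96 worldshift [-0.0171  0.1986 -0.023 ]
 shift BEFORE turn [-0.1982  0.0231 -0.0204]  turn about tool y -0.16  (other way 179.8 )
 shift AFTER turn [-0.1983  0.023  -0.0199] tool tilt xyz deg [-0.03 -0.02] j6 100.5
32.9926854608223 [-0.79291552  0.16293408 -1.59771036]
```

>>> jog_arm(series=[[[-0.03, 0, -0.003], [0, 0, 0], 0.02], [[-0.045, 0, -0.005], [0, 0, 0], 0.02], [[-0.045, 0, -0.005], [0, 0, 0], 0.02], [[-0.045, 0.01, -0.004], [0, 0, 0], 0.02], [[-0.025, 0.01, -0.003], [0, 0, 0], 0.02], [[-0.008, 0, 0], [0, 0, 0], 0.02], [[0, 0, 0], [0, 0, 0], 0.02], [[0, 0, 0], [0, 0, 0], 0.02]])

```text
time_s: 12.05
tcp_pos: [0.5985, -0.0907, 0.1422]
ee_rot: [[-0.017, -0.001, 1.0], [-1.0, 0.0, -0.017], [-0.0, -1.0, -0.001]]
wrist_force: [1.3, -0.2, -0.6]
gripper_width: 0.376
```

```bash
python3 - <<'E'
from h import *
go(.598,-.0895,.14,-90.8);print(sense()['gripper_width']*87)
c=camera_info('wrist');print(c)
w=capture('wrist')[:,:,::-1]; cv2.imwrite('pics/w3.png',cv2.resize(w,(800,600),interpolation=cv2.INTER_CUBIC)); print(camera_info('wrist'))
E
```

```text
t 12.05 tcp [ 0.5985 -0.0907  0.1422] curang -90.95 worldshift [-0.0005  0.0012 -0.0022]
 shift BEFORE turn [-0.0012  0.0022 -0.0005]  turn about tool y -0.15  (other way 179.9 )
 shift AFTER turn [-0.0012  0.0022 -0.0005] tool tilt xyz deg [-0.02 -0.06] j6 82.4
32.71197783787434
{'fx': 325.19226210127806, 'fy': 325.19226210127806, 'cx': 281.678722887687, 'cy': 213.55709762148712, 'rvec': array([-2.05480029,  2.08937751,  0.29613943]), 'tvec': array([-0.08050219,  0.56583878,  0.47929405])}
{'fx': 325.19226210127806, 'fy': 325.19226210127806, 'cx': 281.678722887687, 'cy': 213.55709762148712, 'rvec': array([-2.05462741,  2.08951215,  0.29633654]), 'tvec': array([-0.0804831 ,  0.56576554,  0.47927062])}
```

View pics/w3.png

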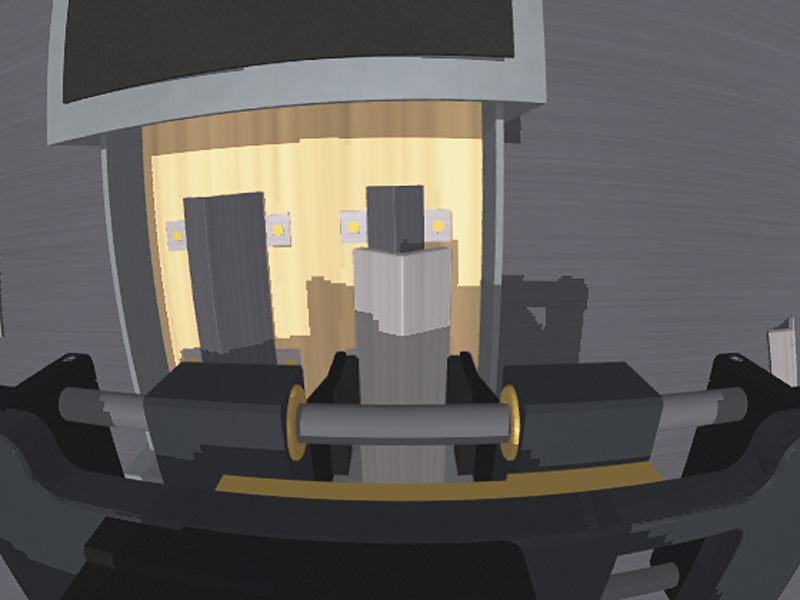

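The wrist view shows the narrow saddle's far end at (367,186)–(424,186), with its screws at (354,227) and (438,226). The wide saddle's far end is at (185,199)–(263,193), with screws at (177,236) and (279,229). The held offcut's ridge is at x≈401.

```bash
cat >> h.py <<'E'
def wback(c,uv,z):
    """wrist fisheye pixel (560x420 coords) to world at height z"""
    v=np.array([uv[0]-c['cx'],uv[1]-c['cy']]); r=np.hypot(*v); th=r/c['fx']
    d=np.r_[v/r*np.sin(th),np.cos(th)]; R=cv2.Rodrigues(np.array(c['rvec']))[0]
    C=-R.T@c['tvec']; d=R.T@d; return C+d*(z-C[2])/d[2]
E
python3 - <<'E'
from h import *
c=camera_info('wrist')
b=lambda x,y,z:(wback(c,((x+.5)*.7-.5,(y+.5)*.7-.5),z)).round(4)
for n,l,r,z in(('narrow end',(367,186),(424,186),.0225),('n ridge',(395,185),(395,185),.0402),('n screws',(354,227),(438,226),.0225),('wide end',(185,199),(263,193),.0225),('w screws',(177,236),(279,229),.0225),('unit edge',(48,144),(547,101),.1),('offc far end',(355,249),(451,249),.1457)):
    p,q=b(*l,z),b(*r,z); print(n,p,q,'mid',((p+q)/2).round(4))
print(sense()['tcp_pos'])
E
```

```text
narrow end [ 0.6687 -0.0705  0.0225] [ 0.6681 -0.1046  0.0225] mid [ 0.6684 -0.0875  0.0225]
n ridge [ 0.6693 -0.0876  0.0402] [ 0.6693 -0.0876  0.0402] mid [ 0.6693 -0.0876  0.0402]
n screws [ 0.644  -0.0619  0.0225] [ 0.6436 -0.1129  0.0225] mid [ 0.6438 -0.0874  0.0225]
wide end [0.6678 0.0489 0.0225] [ 0.6675 -0.0056  0.0225] mid [0.6676 0.0216 0.0225]
w screws [0.644  0.0573 0.0225] [ 0.6445 -0.0147  0.0225] mid [0.6442 0.0213 0.0225]
unit edge [0.7091 0.0969 0.1   ] [ 0.7095 -0.1566  0.1   ] mid [ 0.7093 -0.0298  0.1   ]
offc far end [ 0.6499 -0.0752  0.1457] [ 0.6494 -0.1083  0.1457] mid [ 0.6497 -0.0918  0.1457]
[ 0.59841918 -0.09087009  0.14214842]
```

>>> jog_arm(series=[[[-0.0035, 0, -0.001], [0, -0.95, 0], 0.02], [[0, 0.03, 0], [0, 0, 0], 0.02], [[0, 0.035, 0], [0, 0, 0], 0.02], [[0, 0.025, 0], [0, 0, 0], 0.02], [[0, 0.012, 0], [0, 0, 0], 0.02], [[0, 0.006, 0], [0, 0, 0], 0.02], [[0, 0.003, 0], [0, 0, 0], 0.02], [[0, 0.002, 0], [0, 0, 0], 0.02], [[0, 0, 0], [0, 0, 0], 0.02], [[0, 0, 0], [0, 0, 0], 0.02]])

```text
time_s: 13.35
tcp_pos: [0.5973, -0.0863, 0.0293]
ee_rot: [[0.002, -0.001, 1.0], [-1.0, 0.001, 0.002], [-0.001, -1.0, -0.001]]
wrist_force: [-0.3, 0.3, -1.9]
gripper_width: 0.379
```

```bash
python3 -c "
from h import *
go(.597,-.0873,.028,-90);print(sense()['gripper_width']*87,sense()['wrist_force'])"
```

```text
t 13.35 tcp [ 0.5973 -0.0863  0.0293] curang -89.91 worldshift [-0.0003 -0.001  -0.0013]
 shift BEFORE turn [ 0.001   0.0013 -0.0003]  turn about tool y 0.09  (other way -179.9 )
 shift AFTER turn [ 0.001   0.0013 -0.0003] tool tilt xyz deg [-0.03 -0.05] j6 83.0
32.954419750644426 [-0.31450749  0.32105679 -1.86837274]
```

>>> jog_arm(series=[[[0.001, 0.001, 0], [0, 0, 0], 0.02], [[0, 0.001, 0], [0, 0, 0], 0.02], [[0, 0, 0], [0, 0, 0], 0.05], [[0, 0, 0], [0, 0, 0], 0.05], [[0, 0, 0], [0, 0, 0], 0.05], [[0, -0.02, 0], [0, 0, 0], 0.05], [[0, -0.04, 0], [0, 0, 0], 0.05], [[0, -0.05, 0], [0, 0, 0], 0.055], [[0, -0.05, 0], [0, 0, 0], 0.06], [[0, 0, 0], [0, 0, 0], 0.06]])

```text
time_s: 14.6
tcp_pos: [0.6002, -0.0875, 0.192]
ee_rot: [[0.002, 0.009, 1.0], [-1.0, 0.0, 0.002], [-0.0, -1.0, 0.009]]
wrist_force: [0.5, 0.2, -0.1]
gripper_width: 0.679
```

```bash
python3 - <<'E'
from h import *
go(.5198,-.4478,.03,23.8-90)
c=camera_info('wrist')
w=capture('wrist')[:,:,::-1]; cv2.imwrite('pics/w4.png',w[60:300,60:400])
t=capture('top')[:,:,::-1]; cv2.imwrite('pics/top3.png',t)
for n,uv,k,L in(('A',(209,199),'w',.105),('B',(206,255),'w',.11),('D',(397,220),'n',.095)):
    p,f=fit(t,camera_info('top'),uv,k,L); print(n,p.round(4),np.degrees(p[2]).round(1),round(f,3))
E
```

```text
t 14.6 tcp [ 0.6002 -0.0875  0.192 ] curang -89.88 worldshift [-0.0804 -0.3603 -0.162 ]
 shift BEFORE turn [ 0.3602  0.1611 -0.0826]  turn about tool y -23.68  (other way 156.3 )
 shift AFTER turn [ 0.2973  0.162  -0.2189] tool tilt xyz deg [-0.02  0.51] j6 83.1
A [ 0.6204  0.3024 -0.2228] -12.8 0.046
B [0.3958 0.3121 0.1117] 6.4 0.044
D [ 0.5199 -0.4478  0.4187] 24.0 0.045
```

View pics/w4.png

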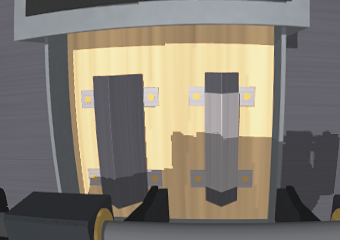

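C is seated on the narrow saddle, with saddle showing at both ends (crop x≈222). The other offcuts haven't moved. Next is D.

>>> jog_arm(series=[[[0, 0, 0], [0, -8, 0], 0.06], [[0, 0, 0], [0, -8, 0], 0.06], [[0.02, 0, -0.015], [0, -7.8, 0], 0.06], [[0.0425, 0, -0.031], [0, 0, 0], 0.06], [[0.0425, 0, -0.031], [0, 0, 0], 0.06], [[0.0425, 0, -0.031], [0, 0, 0], 0.06], [[0.0425, 0, -0.031], [0, 0, 0], 0.06], [[0.0425, 0.02, -0.031], [0, 0, 0], 0.06], [[0.04, 0.03, -0.03], [0, 0, 0], 0.06], [[0.024, 0.03, -0.019], [0, 0, 0], 0.06]])

```text
time_s: 15.95
tcp_pos: [0.5118, -0.4477, 0.1034]
ee_rot: [[0.403, -0.005, 0.915], [-0.915, 0.002, 0.403], [-0.004, -1.0, -0.004]]
wrist_force: [1.2, 0.1, 0.3]
gripper_width: 0.691
```

>>> jog_arm(series=[[[0, 0.03, 0], [0, 0, 0], 0.06], [[0, 0.02, 0], [0, 0, 0], 0.06], [[0, 0, 0], [0, 0, 0], 0.06], [[0, 0, 0], [0, 0, 0], 0.06]])

```text
time_s: 16.45
tcp_pos: [0.5138, -0.4461, 0.0567]
ee_rot: [[0.405, -0.002, 0.914], [-0.914, 0.0, 0.405], [-0.001, -1.0, -0.002]]
wrist_force: [-0.2, -0.1, -0.2]
gripper_width: 0.687
```

```bash
python3 - <<'E'
from h import *
go(.5199,-.4478,.003,24-90)
w=capture('wrist')[:,:,::-1]; cv2.imwrite('pics/w5.png',w)
E
```

```text
t 16.45 tcp [ 0.5138 -0.4461  0.0567] curang -66.09 worldshift [ 0.0061 -0.0017 -0.0537]
 shift BEFORE turn [0.004  0.0537 0.005 ]  turn about tool y -0.09  (other way 179.9 )
 shift AFTER turn [0.004  0.0537 0.0049] tool tilt xyz deg [-0.07 -0.11] j6 141.2
```

>>> jog_arm(series=[[[0.004, 0.015, 0.005], [0, 0, 0], 0.06], [[0, 0.02, 0], [0, 0, 0], 0.06], [[0, 0.012, 0], [0, 0, 0], 0.06], [[0, 0.007, 0], [0, 0, 0], 0.06], [[0, 0, 0], [0, 0, 0], 0.06], [[0, 0, 0], [0, 0, 0], 0.02], [[0, 0, 0], [0, 0, 0], 0.02], [[0, 0, 0], [0, 0, 0], 0.02], [[0, 0, 0], [0, 0, 0], 0.02], [[0, 0, 0], [0, 0, 0], 0.02]])

```text
time_s: 17.75
tcp_pos: [0.5199, -0.4478, 0.0032]
ee_rot: [[0.405, -0.001, 0.914], [-0.914, 0.0, 0.405], [-0.001, -1.0, -0.001]]
wrist_force: [-0.5, 0.8, 1.0]
gripper_width: 0.378
```

>>> jog_arm(series=[[[0, -0.005, 0], [0, 0, 0], 0.02], [[0, -0.015, 0], [0, 0, 0], 0.02], [[0, -0.03, 0], [0, 0, 0], 0.02], [[0, -0.04, 0], [0, 0, 0], 0.02], [[0, -0.04, 0], [0, 8, 0], 0.02], [[0, -0.03, 0], [0, 8, 0], 0.02], [[0, 0, 0], [0, 7.9, 0], 0.02], [[0, 0, 0], [0, 0, 0], 0.02], [[0, 0, 0], [0, 0, 0], 0.02]])

```text
time_s: 18.88
tcp_pos: [0.5197, -0.4476, 0.1625]
ee_rot: [[0.002, -0.003, 1.0], [-1.0, 0.001, 0.002], [-0.001, -1.0, -0.003]]
wrist_force: [0.1, -0.2, -2.2]
gripper_width: 0.377
```

```bash
python3 -c "
from h import *
go(.597,-.0873,.15,-90);print(sense()['gripper_width']*87,sense()['wrist_force'])"
```

```text
t 18.88 tcp [ 0.5197 -0.4476  0.1625] curang -89.91 worldshift [ 0.0773  0.3603 -0.0125]
 shift BEFORE turn [-0.3601  0.0127  0.0779]  turn about tool y 0.09  (other way -179.9 )
 shift AFTER turn [-0.3603  0.0125  0.0773] tool tilt xyz deg [-0.06 -0.14] j6 117.3
32.800300016559724 [ 0.05860212 -0.19046533 -2.22990502]
```

>>> jog_arm(series=[[[-0.025, 0, 0.005], [0, 0, 0], 0.02], [[-0.05, 0, 0.011], [0, 0, 0], 0.02], [[-0.055, 0, 0.012], [0, 0, 0], 0.02], [[-0.055, 0, 0.012], [0, 0, 0], 0.02], [[-0.055, 0, 0.012], [0, 0, 0], 0.02], [[-0.05, 0.004, 0.011], [0, 0, 0], 0.02], [[-0.045, 0.004, 0.009], [0, 0, 0], 0.02], [[-0.025, 0.004, 0.006], [0, 0, 0], 0.02], [[0, 0, 0], [0, 0, 0], 0.02], [[0, 0, 0], [0, 0, 0], 0.02]])

```text
time_s: 20.12
tcp_pos: [0.5977, -0.0876, 0.1508]
ee_rot: [[0.001, -0.002, 1.0], [-1.0, 0.0, 0.001], [-0.0, -1.0, -0.002]]
wrist_force: [0.3, -0.2, -1.3]
gripper_width: 0.377
```

```bash
python3 - <<'E'
from h import *
go(.597,-.0873,.15,-90);print(sense()['gripper_width']*87)
w=capture('wrist')[:,:,::-1]; cv2.imwrite('pics/w6.png',cv2.resize(w[100:360,120:440],(800,650))[:600])
E
```

```text
t 20.12 tcp [ 0.5977 -0.0876  0.1508] curang -89.96 worldshift [-0.0007  0.0003 -0.0008]
 shift BEFORE turn [-0.0003  0.0008 -0.0007]  turn about tool y 0.04  (other way -180.0 )
 shift AFTER turn [-0.0003  0.0008 -0.0007] tool tilt xyz deg [-0.02 -0.13] j6 83.1
32.79463679456717
```

View pics/w6.png

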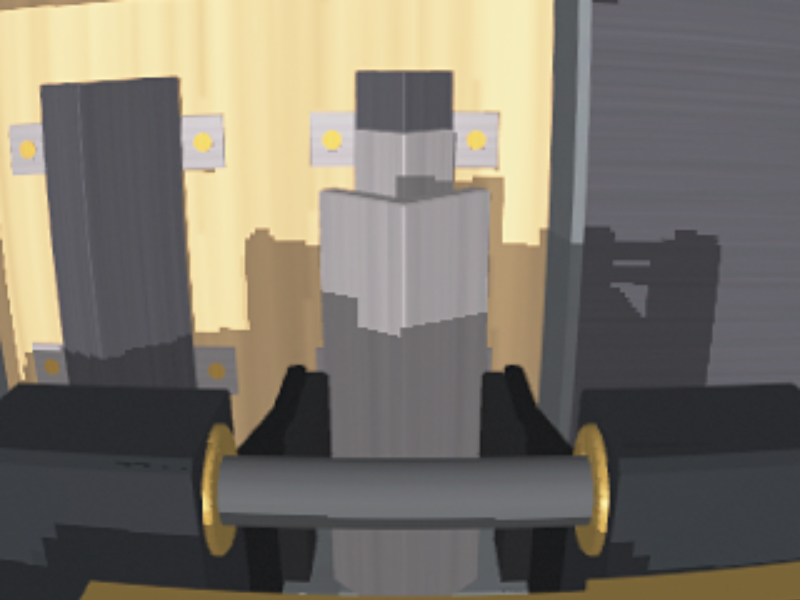

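The held D lines up with the stack: its ridge is at x≈402 against 404 below. I'll lower it and release.

>>> jog_arm(series=[[[0, 0.03, 0], [0, 0, 0], 0.02], [[0, 0.035, 0], [0, 0, 0], 0.02], [[0, 0.025, 0], [0, 0, 0], 0.02], [[0, 0.012, 0], [0, 0, 0], 0.02], [[0, 0.006, 0], [0, 0, 0], 0.02], [[0, 0.004, 0], [0, 0, 0], 0.02], [[0, 0.002, 0], [0, 0, 0], 0.02], [[0, 0, 0], [0, 0, 0], 0.02], [[0, 0, 0], [0, 0, 0], 0.02]])

```text
time_s: 21.3
tcp_pos: [0.5982, -0.0877, 0.0373]
ee_rot: [[-0.0, -0.001, 1.0], [-1.0, 0.001, -0.0], [-0.001, -1.0, -0.001]]
wrist_force: [-0.4, 0.2, -0.6]
gripper_width: 0.374
```

```bash
python3 - <<'E'
from h import *
s=sense();print(s['tcp_pos'],s['wrist_force'])
E
```

```text
[ 0.59818556 -0.0876519   0.03731685] [-0.44457367  0.22533358 -0.61114255]
```

>>> jog_arm(series=[[[0, 0.001, 0], [0, 0, 0], 0.02], [[0, 0, 0], [0, 0, 0], 0.05], [[0, 0, 0], [0, 0, 0], 0.05], [[0, 0, 0], [0, 0, 0], 0.05], [[0, -0.02, 0], [0, 0, 0], 0.05], [[0, -0.04, 0], [0, 0, 0], 0.05], [[0, -0.05, 0], [0, 0, 0], 0.06], [[0, -0.05, 0], [0, 0, 0], 0.087], [[0, 0, 0], [0, 0, 0], 0.087], [[0, 0, 0], [0, 0, 0], 0.087]])

```text
time_s: 22.55
tcp_pos: [0.5976, -0.0877, 0.1953]
ee_rot: [[-0.001, -0.003, 1.0], [-1.0, 0.001, -0.001], [-0.001, -1.0, -0.003]]
wrist_force: [-0.4, -1.1, -0.5]
gripper_width: 0.935
```

```bash
python3 - <<'E'
from h import *
w=capture('wrist')[:,:,::-1]; cv2.imwrite('pics/w7.png',w[60:300,60:400])
t=capture('top')[:,:,::-1]; cv2.imwrite('pics/top4.png',t)
for n,uv,k,L in(('A',(209,199),'w',.105),('B',(206,255),'w',.11)):
    p,f=fit(t,camera_info('top'),uv,k,L); print(n,p.round(4),np.degrees(p[2]).round(1),round(f,3))
go(.6204,.3024,.03,-12.8-90)
E
```

```text
A [ 0.6199  0.3027 -0.2296] -13.2 0.047
B [0.3958 0.3121 0.1123] 6.4 0.043
t 22.65 tcp [ 0.5972 -0.0878  0.1941] curang -90.03 worldshift [ 0.0232  0.3902 -0.1641]
 shift BEFORE turn [-0.3902  0.1642  0.0238]  turn about tool y 12.77  (other way -167.2 )
 shift AFTER turn [-0.3857  0.1641 -0.0639] tool tilt xyz deg [-0.03 -0.28] j6 83.1
```

View pics/w7.png

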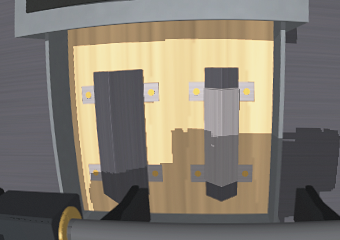

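D is nested on C at the same place. B (110 mm) goes first on the wide saddle.

>>> jog_arm(series=[[[0, 0, 0], [0, -6.4, 0], 0.087], [[-0.03, 0, -0.011], [0, 0, 0], 0.08], [[-0.05, 0, -0.0185], [0, 0, 0], 0.075], [[-0.055, 0, -0.0205], [0, 0, 0], 0.072], [[-0.055, 0, -0.0205], [0, 0, 0], 0.072], [[-0.055, 0, -0.0205], [0, 0, 0], 0.072], [[-0.055, 0, -0.0205], [0, 0, 0], 0.072], [[-0.055, 0.02, -0.0205], [0, 0, 0], 0.072], [[-0.04, 0.04, -0.0145], [0, 0, 0], 0.072], [[-0.025, 0.04, -0.009], [0, 0, 0], 0.072]])

```text
time_s: 23.9
tcp_pos: [0.3954, 0.3137, 0.0945]
ee_rot: [[0.113, -0.002, 0.994], [-0.994, -0.0, 0.113], [0.0, -1.0, -0.002]]
wrist_force: [0.4, -0.0, 0.2]
gripper_width: 0.822
```

>>> jog_arm(series=[[[0, 0.03, 0], [0, 0, 0], 0.072], [[0, 0, 0], [0, 0, 0], 0.072], [[0, 0, 0], [0, 0, 0], 0.072]])

```text
time_s: 24.28
tcp_pos: [0.3972, 0.3125, 0.0668]
ee_rot: [[0.111, -0.001, 0.994], [-0.994, 0.001, 0.111], [-0.001, -1.0, -0.001]]
wrist_force: [0.2, -0.2, 0.5]
gripper_width: 0.827
```

```bash
python3 - <<'E'
from h import *
go(.3958,.3121,.003,6.4-90); print(sense()['gripper_width']*87)
w=capture('wrist')[:,:,::-1]; cv2.imwrite('pics/w8.png',w)
E
```

```text
t 24.27 tcp [0.3972 0.3125 0.0668] curang -83.61 worldshift [-0.0014 -0.0004 -0.0638]
 shift BEFORE turn [ 0.0002  0.0638 -0.0014]  turn about tool y -0.01  (other way 180.0 )
 shift AFTER turn [ 0.0002  0.0638 -0.0015] tool tilt xyz deg [-0.04 -0.06] j6 39.9
71.94509276877123
```

View pics/w8.png

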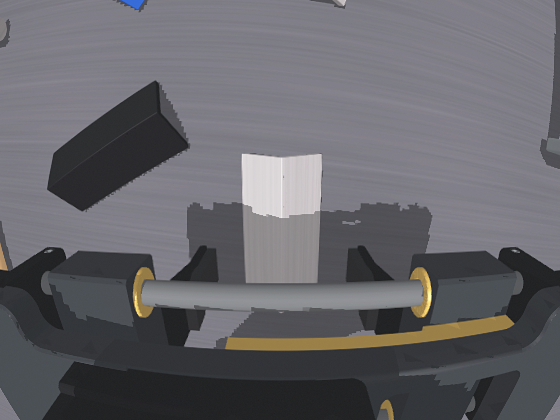

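The offcut (x 242–321) is parallel to and centred between the fingers, and the black decoy is clear of them.

>>> jog_arm(series=[[[0, 0.02, -0.001], [0, 0, 0], 0.072], [[0, 0.025, 0], [0, 0, 0], 0.072], [[0, 0.013, 0], [0, 0, 0], 0.072], [[0, 0.006, 0], [0, 0, 0], 0.072], [[0, 0, 0], [0, 0, 0], 0.072], [[0, 0, 0], [0, 0, 0], 0.03], [[0, 0, 0], [0, 0, 0], 0.03], [[0, 0, 0], [0, 0, 0], 0.03], [[0, 0, 0], [0, 0, 0], 0.03], [[0, 0, 0], [0, 0, 0], 0.03]])

```text
time_s: 25.58
tcp_pos: [0.3958, 0.3127, 0.0028]
ee_rot: [[0.112, -0.001, 0.994], [-0.994, 0.001, 0.112], [-0.001, -1.0, -0.001]]
wrist_force: [-1.4, 0.6, 3.5]
gripper_width: 0.622
```

>>> jog_arm(series=[[[0, -0.005, 0], [0, 0, 0], 0.03], [[0, -0.015, 0], [0, 0, 0], 0.03], [[0, -0.03, 0], [0, 0, 0], 0.03], [[0, -0.04, 0], [0, 0, 0], 0.03], [[0, -0.04, 0], [0, 0, 0], 0.03], [[0, -0.04, 0], [0, 6.4, 0], 0.03], [[0, -0.01, 0], [0, 0, 0], 0.03], [[0, 0, 0], [0, 0, 0], 0.03], [[0, 0, 0], [0, 0, 0], 0.03]])

```text
time_s: 26.7
tcp_pos: [0.3949, 0.3111, 0.1804]
ee_rot: [[0.0, -0.005, 1.0], [-1.0, -0.003, 0.0], [0.003, -1.0, -0.005]]
wrist_force: [0.7, -0.5, -2.7]
gripper_width: 0.62
```

```bash
python3 -c "
from h import *
go(.597,.0214,.17,-90);print(sense()['gripper_width']*87,sense()['wrist_force'])"
```

```text
t 26.7 tcp [0.3949 0.3111 0.1804] curang -90.0 worldshift [ 0.2021 -0.2897 -0.0104]
 shift BEFORE turn [0.2897 0.0103 0.2021]  turn about tool y 0.0  (other way -180.0 )
 shift AFTER turn [0.2897 0.0104 0.2021] tool tilt xyz deg [ 0.15 -0.26] j6 33.4
53.93862442043749 [ 0.69501911 -0.47590649 -2.73890757]
```

>>> jog_arm(series=[[[0.022, 0, 0.015], [0, 0, 0], 0.03], [[0.04, 0, 0.028], [0, 0, 0], 0.03], [[0.045, 0, 0.032], [0, 0, 0], 0.03], [[0.045, 0, 0.032], [0, 0, 0], 0.03], [[0.045, 0, 0.032], [0, 0, 0], 0.03], [[0.045, 0.005, 0.032], [0, 0, 0], 0.03], [[0.033, 0.005, 0.022], [0, 0, 0], 0.03], [[0.015, 0, 0.009], [0, 0, 0], 0.03], [[0, 0, 0], [0, 0, 0], 0.03], [[0, 0, 0], [0, 0, 0], 0.03]])

```text
time_s: 27.95
tcp_pos: [0.5971, 0.023, 0.1714]
ee_rot: [[0.001, -0.003, 1.0], [-1.0, 0.001, 0.001], [-0.001, -1.0, -0.003]]
wrist_force: [-0.1, 0.6, -3.1]
gripper_width: 0.614
```

```bash
python3 - <<'E'
from h import *
go(.597,.0214,.028,-90);print(sense()['gripper_width']*87)
w=capture('wrist')[:,:,::-1]; cv2.imwrite('pics/w9.png',cv2.resize(w[100:340,120:440],(800,600)))
E
```

```text
t 27.95 tcp [0.5971 0.023  0.1714] curang -89.95 worldshift [-1.000e-04 -1.600e-03 -1.434e-01]
 shift BEFORE turn [0.0016 0.1434 0.0003]  turn about tool y 0.05  (other way -180.0 )
 shift AFTER turn [ 1.600e-03  1.434e-01 -1.000e-04] tool tilt xyz deg [-0.03 -0.17] j6 72.4
53.45576093528962
```

View pics/w9.png

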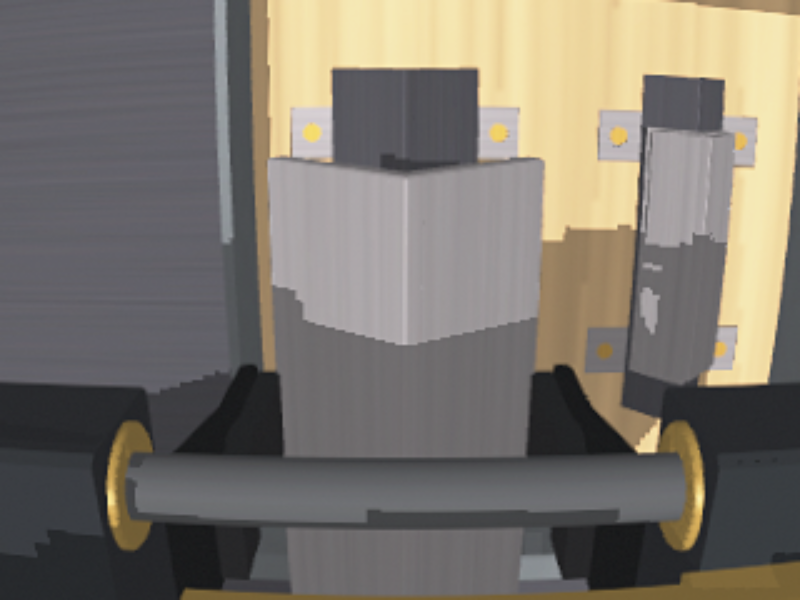

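B is centred over the wide saddle (406 against 405.5). The narrow stack is nested with legs home. I'll lower B.

>>> jog_arm(series=[[[0.001, 0.03, 0], [0, 0, 0], 0.03], [[0, 0.045, 0], [0, 0, 0], 0.03], [[0, 0.035, 0], [0, 0, 0], 0.03], [[0, 0.016, 0], [0, 0, 0], 0.03], [[0, 0.008, 0], [0, 0, 0], 0.03], [[0, 0.005, 0], [0, 0, 0], 0.03], [[0, 0.002, 0], [0, 0, 0], 0.03], [[0, 0, 0], [0, 0, 0], 0.03], [[0, 0, 0], [0, 0, 0], 0.03]])

```text
time_s: 29.12
tcp_pos: [0.598, 0.0212, 0.0315]
ee_rot: [[-0.0, -0.001, 1.0], [-1.0, 0.001, -0.0], [-0.001, -1.0, -0.001]]
wrist_force: [0.8, -0.7, -2.9]
gripper_width: 0.62
```

>>> jog_arm(series=[[[0, 0.0015, 0], [0, 0, 0], 0.03], [[0, 0.0015, 0], [0, 0, 0], 0.03], [[0, 0, 0], [0, 0, 0], 0.07], [[0, 0, 0], [0, 0, 0], 0.07], [[0, 0, 0], [0, 0, 0], 0.07], [[0, -0.02, 0], [0, 0, 0], 0.07], [[0, -0.04, 0], [0, 0, 0], 0.07], [[0, -0.05, 0], [0, 0, 0], 0.072], [[0, -0.05, 0], [0, 0, 0], 0.072], [[0, 0, 0], [0, 0, 0], 0.072]])

```text
time_s: 30.38
tcp_pos: [0.6006, 0.0214, 0.193]
ee_rot: [[0.0, 0.009, 1.0], [-1.0, 0.002, 0.0], [-0.002, -1.0, 0.009]]
wrist_force: [-0.2, -0.5, -1.1]
gripper_width: 0.829
```

```bash
python3 - <<'E'
from h import *
w=capture('wrist')[:,:,::-1]; cv2.imwrite('pics/w10.png',w)
t=capture('top')[:,:,::-1]; cv2.imwrite('pics/top5.png',t)
p,f=fit(t,camera_info('top'),(209,199),'w',.105); print(p.round(4),np.degrees(p[2]).round(1),round(f,3))
go(p[0],p[1],.03,np.degrees(p[2])-90)
E
```

```text
[0.6212 0.2497 0.4511] 25.8 0.773
t 30.48 tcp [0.5976 0.0211 0.188 ] curang -90.04 worldshift [ 0.0236  0.2286 -0.158 ]
 shift BEFORE turn [-0.2284  0.1582  0.0237]  turn about tool y -25.89  (other way 154.1 )
 shift AFTER turn [-0.1954  0.158   0.1209] tool tilt xyz deg [-0.07 -0.08] j6 72.5
```

```bash
python3 - <<'E'
import cv2,numpy as np
t=cv2.imread('pics/top5.png')[130:290,150:330]; w=cv2.imread('pics/w10.png')[60:340,120:440]
t=cv2.resize(t,None,fx=2.6,fy=2.6,interpolation=cv2.INTER_CUBIC); o=np.zeros((416,800,3),np.uint8); o[:,:468]=t; o[:280,480:]=w
cv2.imwrite('pics/mix.png',o)
E
```

```text
(no output)
```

View pics/mix.png

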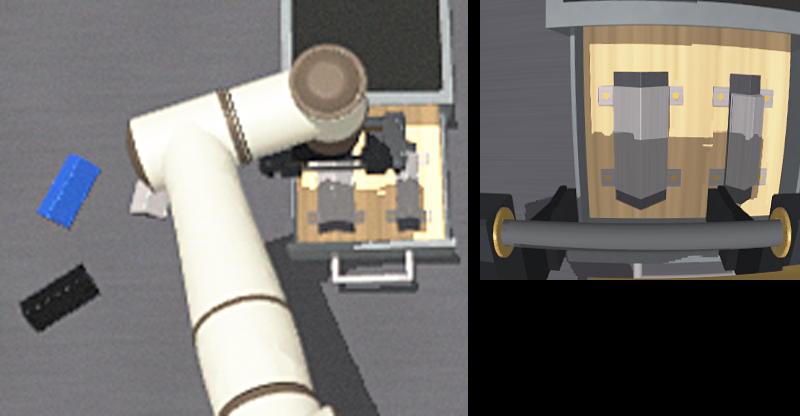

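B is seated on the wide saddle, with saddle showing at both ends. The arm hides most of A, so I'll hover there and check with the wrist camera.

>>> jog_arm(series=[[[0, 0, 0], [0, 6.5, 0], 0.072], [[0, 0, 0], [0, 6.5, 0], 0.072], [[-0.03, 0, -0.004], [0, 0, 0], 0.072], [[-0.05, 0, -0.007], [0, 0, 0], 0.072], [[-0.055, 0, -0.008], [0, 0, 0], 0.072], [[-0.055, 0, -0.009], [0, 0, 0], 0.072], [[-0.05, 0.02, -0.008], [0, 0, 0], 0.072], [[-0.039, 0.04, -0.006], [0, 0, 0], 0.072], [[0, 0.03, 0], [0, 0, 0], 0.072], [[0, 0, 0], [0, 0, 0], 0.072]])

```text
time_s: 31.72
tcp_pos: [0.6168, 0.3011, 0.0925]
ee_rot: [[-0.225, -0.011, 0.974], [-0.974, -0.006, -0.225], [0.008, -1.0, -0.009]]
wrist_force: [0.0, 0.4, 0.1]
gripper_width: 0.828
```

>>> jog_arm(series=[[[0, 0, 0], [0, 0, 0], 0.072]])

```text
time_s: 31.85
tcp_pos: [0.6201, 0.3021, 0.0983]
ee_rot: [[-0.225, -0.001, 0.974], [-0.974, -0.0, -0.225], [0.0, -1.0, -0.001]]
wrist_force: [0.0, 0.5, 0.6]
gripper_width: 0.828
```

```bash
python3 - <<'E'
from h import *
go(.62,.3026,.003,-103)
w=capture('wrist')[:,:,::-1]; cv2.imwrite('pics/w11.png',w)
E
```

```text
t 31.85 tcp [0.6201 0.3021 0.0983] curang -103.02 worldshift [-0.0001  0.0005 -0.0953]
 shift BEFORE turn [-0.0005  0.0953 -0.0001]  turn about tool y -0.02  (other way 180.0 )
 shift AFTER turn [-0.0005  0.0953 -0.0002] tool tilt xyz deg [ 0.02 -0.06] j6 37.7
```

View pics/w11.png

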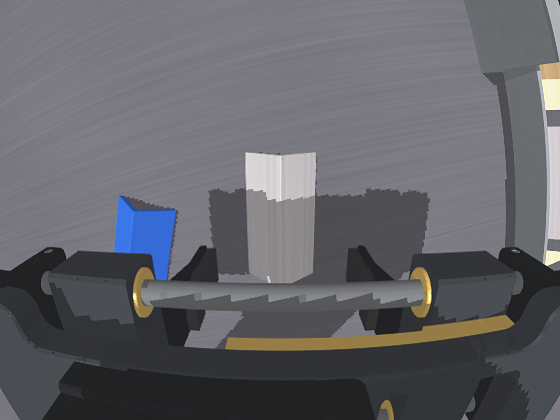

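A hasn't moved. It's centred between the fingers (247–316), and the blue decoy is clear.

>>> jog_arm(series=[[[0, 0.03, 0], [0, 0, 0], 0.072], [[0, 0.035, 0], [0, 0, 0], 0.072], [[0, 0.02, 0], [0, 0, 0], 0.072], [[0, 0.01, 0], [0, 0, 0], 0.072], [[0, 0, 0], [0, 0, 0], 0.072], [[0, 0, 0], [0, 0, 0], 0.03], [[0, 0, 0], [0, 0, 0], 0.03], [[0, 0, 0], [0, 0, 0], 0.03], [[0, 0, 0], [0, 0, 0], 0.03], [[0, 0, 0], [0, 0, 0], 0.03]])

```text
time_s: 33.15
tcp_pos: [0.6201, 0.3031, 0.0049]
ee_rot: [[-0.225, 0.0, 0.974], [-0.974, 0.002, -0.225], [-0.002, -1.0, -0.0]]
wrist_force: [-1.5, -0.5, 5.5]
gripper_width: 0.592
```

>>> jog_arm(series=[[[0, -0.005, 0], [0, 0, 0], 0.03], [[0, -0.015, 0], [0, 0, 0], 0.03], [[0, -0.03, 0], [0, 0, 0], 0.03], [[0, -0.04, 0], [0, 0, 0], 0.03], [[0, -0.04, 0], [0, 0, 0], 0.03], [[0, -0.04, 0], [0, -6.5, 0], 0.03], [[0, 0, 0], [0, -6.5, 0], 0.03], [[0, 0, 0], [0, 0, 0], 0.03], [[0, 0, 0], [0, 0, 0], 0.03]])

```text
time_s: 34.28
tcp_pos: [0.6192, 0.3021, 0.1722]
ee_rot: [[-0.002, -0.003, 1.0], [-1.0, -0.001, -0.002], [0.001, -1.0, -0.003]]
wrist_force: [0.2, 0.5, 0.4]
gripper_width: 0.345
```

```bash
python3 -c "
from h import *
go(.598,.0214,.17,-90);print(sense()['gripper_width']*87,sense()['wrist_force'])"
```

```text
t 34.27 tcp [0.6192 0.3021 0.1722] curang -90.11 worldshift [-0.0212 -0.2807 -0.0022]
 shift BEFORE turn [ 0.2807  0.0024 -0.0207]  turn about tool y -0.11  (other way 179.9 )
 shift AFTER turn [ 0.2807  0.0022 -0.0212] tool tilt xyz deg [ 0.03 -0.19] j6 50.6
30.0308227730339 [0.20811262 0.54473802 0.41666631]
```

The grip at z 4.9 mm was above the toes' widest line and slipped. I'll move aside and re-measure A.

>>> jog_arm(series=[[[0.025, 0, 0], [0, 0, 0], 0.05], [[0.05, 0, 0], [0, 0, 0], 0.072], [[0.055, 0, 0], [0, 0, 0], 0.072], [[0.055, 0, 0], [0, 0, 0], 0.072], [[0.055, 0, 0], [0, 0, 0], 0.072], [[0.055, 0, 0], [0, 0, 0], 0.072], [[0.055, 0, 0], [0, 0, 0], 0.072], [[0.05, 0, 0], [0, 0, 0], 0.072], [[0.02, 0, 0], [0, 0, 0], 0.072], [[0, 0, 0], [0, 0, 0], 0.072]])

```text
time_s: 35.52
tcp_pos: [0.619, -0.1191, 0.1724]
ee_rot: [[-0.003, -0.003, 1.0], [-1.0, 0.001, -0.003], [-0.001, -1.0, -0.003]]
wrist_force: [-0.8, 0.9, -0.3]
gripper_width: 0.822
```

```bash
python3 - <<'E'
from h import *
t=capture('top')[:,:,::-1]; cv2.imwrite('pics/top6.png',t); c=camera_info('top')
for uv in((209,199),):
    p,f=fit(t,c,uv,'w',.105); print(p.round(4),np.degrees(p[2]).round(1),round(f,3))
a=t[170:240,180:240].min(2); n,l,s,ce=cv2.connectedComponentsWithStats(np.uint8(a>150)); print(s[1:],ce[1:])
go(p[0],p[1],.03,np.degrees(p[2])-90)
E
```

```text
[ 0.6204  0.3024 -0.223 ] -12.8 0.045
[[ 20  16  19  28 359]] [[29.28412256 29.25626741]]
t 35.58 tcp [ 0.6192 -0.1179  0.1725] curang -90.09 worldshift [ 0.0011  0.4203 -0.1425]
 shift BEFORE turn [-0.4202  0.1427  0.0008]  turn about tool y 12.69  (other way -167.3 )
 shift AFTER turn [-0.4102  0.1425 -0.0919] tool tilt xyz deg [-0.04 -0.14] j6 86.1
```

>>> jog_arm(series=[[[0, 0, 0], [0, 6.4, 0], 0.072], [[-0.025, 0, -0.0055], [0, 6.4, 0], 0.072], [[-0.055, 0, -0.012], [0, 0, 0], 0.072], [[-0.055, 0, -0.012], [0, 0, 0], 0.072], [[-0.055, 0, -0.0125], [0, 0, 0], 0.072], [[-0.055, 0, -0.0125], [0, 0, 0], 0.072], [[-0.055, 0, -0.0125], [0, 0, 0], 0.072], [[-0.055, 0.02, -0.0125], [0, 0, 0], 0.072], [[-0.04, 0.04, -0.009], [0, 0, 0], 0.072], [[-0.02, 0.04, -0.004], [0, 0, 0], 0.072]])

```text
time_s: 36.83
tcp_pos: [0.6171, 0.312, 0.0721]
ee_rot: [[-0.217, -0.001, 0.976], [-0.976, 0.001, -0.217], [-0.001, -1.0, -0.001]]
wrist_force: [0.4, -0.3, 0.0]
gripper_width: 0.828
```

>>> jog_arm(series=[[[0, 0.02, 0], [0, 0, 0], 0.072], [[0, 0, 0], [0, 0, 0], 0.072], [[0, 0, 0], [0, 0, 0], 0.072]])

```text
time_s: 37.2
tcp_pos: [0.6187, 0.3086, 0.0543]
ee_rot: [[-0.221, 0.0, 0.975], [-0.975, 0.001, -0.221], [-0.001, -1.0, -0.0]]
wrist_force: [0.2, -1.0, 0.1]
gripper_width: 0.829
```

```bash
python3 - <<'E'
from h import *
go(.6204,.3024,.0025,-102.8)
E
```

```text
t 37.2 tcp [0.6187 0.3086 0.0543] curang -102.74 worldshift [ 0.0017 -0.0062 -0.0518]
 shift BEFORE turn [0.0057 0.0518 0.003 ]  turn about tool y 0.06  (other way -179.9 )
 shift AFTER turn [0.0056 0.0518 0.003 ] tool tilt xyz deg [-0.08 -0.01] j6 37.5
```

>>> jog_arm(series=[[[0.0055, 0.015, 0.003], [0, 0, 0], 0.072], [[0, 0.02, 0], [0, 0, 0], 0.072], [[0, 0.012, 0], [0, 0, 0], 0.072], [[0, 0.004, 0], [0, 0, 0], 0.072], [[0, 0, 0], [0, 0, 0], 0.072], [[0, 0, 0], [0, 0, 0], 0.072]])

```text
time_s: 37.95
tcp_pos: [0.6205, 0.3019, 0.0024]
ee_rot: [[-0.222, -0.001, 0.975], [-0.975, 0.001, -0.222], [-0.001, -1.0, -0.001]]
wrist_force: [0.1, -0.1, 0.5]
gripper_width: 0.828
```

```bash
python3 - <<'E'
from h import *
go(.6204,.3024,.0025,-102.8)
E
```

```text
t 37.95 tcp [0.6205 0.3019 0.0024] curang -102.81 worldshift [-0.0001  0.0005  0.0001]
 shift BEFORE turn [-0.0005 -0.0001 -0.0002]  turn about tool y -0.01  (other way 180.0 )
 shift AFTER turn [-0.0005 -0.0001 -0.0002] tool tilt xyz deg [-0.06 -0.05] j6 38.0
```

>>> jog_arm(series=[[[0, 0.0005, 0], [0, 0, 0], 0.072], [[0, 0, 0], [0, 0, 0], 0.03], [[0, 0, 0], [0, 0, 0], 0.03], [[0, 0, 0], [0, 0, 0], 0.03], [[0, 0, 0], [0, 0, 0], 0.03], [[0, 0, 0], [0, 0, 0], 0.03]])

```text
time_s: 38.7
tcp_pos: [0.6203, 0.3019, 0.0016]
ee_rot: [[-0.222, -0.001, 0.975], [-0.975, 0.001, -0.222], [-0.001, -1.0, -0.001]]
wrist_force: [1.1, 1.9, 0.7]
gripper_width: 0.622
```

>>> jog_arm(series=[[[0, -0.005, 0], [0, 0, 0], 0.03], [[0, -0.015, 0], [0, 0, 0], 0.03], [[0, -0.03, 0], [0, 0, 0], 0.03], [[0, -0.04, 0], [0, 0, 0], 0.03], [[0, -0.04, 0], [0, 0, 0], 0.03], [[0, -0.04, 0], [0, -6.4, 0], 0.03], [[0, 0, 0], [0, -6.4, 0], 0.03], [[0, 0, 0], [0, 0, 0], 0.03], [[0, 0, 0], [0, 0, 0], 0.03]])

```text
time_s: 39.83
tcp_pos: [0.6197, 0.301, 0.1708]
ee_rot: [[-0.002, -0.003, 1.0], [-1.0, -0.001, -0.002], [0.001, -1.0, -0.003]]
wrist_force: [0.9, 0.2, -3.6]
gripper_width: 0.619
```

```bash
python3 -c "
from h import *
go(.598,.0214,.17,-90);print(sense()['gripper_width']*87,sense()['wrist_force'])"
```

```text
t 39.83 tcp [0.6197 0.301  0.1708] curang -90.12 worldshift [-0.0217 -0.2796 -0.0008]
 shift BEFORE turn [ 0.2796  0.001  -0.0211]  turn about tool y -0.12  (other way 179.9 )
 shift AFTER turn [ 0.2796  0.0008 -0.0217] tool tilt xyz deg [ 0.04 -0.2 ] j6 50.7
53.84451279321302 [ 0.94433364  0.18516695 -3.63444247]
```

>>> jog_arm(series=[[[0.025, 0, -0.002], [0, -0.1, 0], 0.03], [[0.045, 0, -0.003], [0, 0, 0], 0.03], [[0.05, 0, -0.004], [0, 0, 0], 0.03], [[0.05, 0, -0.004], [0, 0, 0], 0.03], [[0.05, 0, -0.004], [0, 0, 0], 0.03], [[0.04, 0, -0.003], [0, 0, 0], 0.03], [[0.02, 0, -0.002], [0, 0, 0], 0.03], [[0, 0, 0], [0, 0, 0], 0.03], [[0, 0, 0], [0, 0, 0], 0.03]])

```text
time_s: 40.95
tcp_pos: [0.5988, 0.0219, 0.1713]
ee_rot: [[0.002, -0.002, 1.0], [-1.0, 0.001, 0.002], [-0.001, -1.0, -0.002]]
wrist_force: [-0.4, 0.2, -3.3]
gripper_width: 0.617
```

```bash
python3 -c "
from h import *
go(.598,.0214,.0348,-90);print(sense()['gripper_width']*87)
cv2.imwrite('pics/w12.png',capture('wrist')[:,:,::-1])"
```

```text
t 40.95 tcp [0.5988 0.0219 0.1713] curang -89.9 worldshift [-0.0008 -0.0005 -0.1365]
 shift BEFORE turn [ 0.0006  0.1365 -0.0006]  turn about tool y 0.1  (other way -179.9 )
 shift AFTER turn [ 0.0005  0.1365 -0.0008] tool tilt xyz deg [-0.04 -0.09] j6 72.6
53.697140210941605
```

>>> jog_arm(series=[[[0.0005, 0.03, 0], [0, 0, 0], 0.03], [[0, 0.04, 0], [0, 0, 0], 0.03], [[0, 0.033, 0], [0, 0, 0], 0.03], [[0, 0.016, 0], [0, 0, 0], 0.03], [[0, 0.008, 0], [0, 0, 0], 0.03], [[0, 0.005, 0], [0, 0, 0], 0.03], [[0, 0.003, 0], [0, 0, 0], 0.03], [[0, 0, 0], [0, 0, 0], 0.03], [[0, 0, 0], [0, 0, 0], 0.03]])

```text
time_s: 42.12
tcp_pos: [0.5988, 0.021, 0.037]
ee_rot: [[0.002, -0.001, 1.0], [-1.0, 0.001, 0.002], [-0.001, -1.0, -0.001]]
wrist_force: [0.3, 0.4, -2.8]
gripper_width: 0.621
```

>>> jog_arm(series=[[[0, 0.0015, 0], [0, 0, 0], 0.03], [[0, 0.001, 0], [0, 0, 0], 0.03], [[0, 0, 0], [0, 0, 0], 0.07], [[0, 0, 0], [0, 0, 0], 0.07], [[0, 0, 0], [0, 0, 0], 0.07], [[0, -0.02, 0], [0, 0, 0], 0.07], [[0, -0.04, 0], [0, 0, 0], 0.07], [[0, -0.05, 0], [0, 0, 0], 0.07], [[0, -0.05, 0], [0, 0, 0], 0.06], [[0, 0, 0], [0, 0, 0], 0.05]])

```text
time_s: 43.38
tcp_pos: [0.6015, 0.0212, 0.1991]
ee_rot: [[0.002, 0.009, 1.0], [-1.0, 0.002, 0.002], [-0.002, -1.0, 0.009]]
wrist_force: [0.5, 0.3, -0.9]
gripper_width: 0.652
```

```bash
python3 - <<'E'
from h import *
go(.451,-.03,.15,0)
c=camera_info('wrist')
w=capture('wrist')[:,:,::-1]
t=capture('top')[:,:,::-1]; cv2.imwrite('pics/top7.png',t)
s=capture('scene')[:,:,::-1]; cv2.imwrite('pics/scene7.png',s)
o=np.zeros((600,800,3),np.uint8); o[:600,:800]=cv2.resize(w[100:340,120:440],(800,600),interpolation=cv2.INTER_CUBIC)
cv2.imwrite('pics/fin.png',o)
E
```

```text
t 43.38 tcp [0.6015 0.0212 0.1991] curang -89.88 worldshift [-0.1505 -0.0512 -0.0491]
 shift BEFORE turn [ 0.051   0.0476 -0.151 ]  turn about tool y -89.88  (other way 90.1 )
 shift AFTER turn [-0.1505  0.0491 -0.0512] tool tilt xyz deg [-0.13  0.5 ] j6 72.7
```

View pics/fin.png

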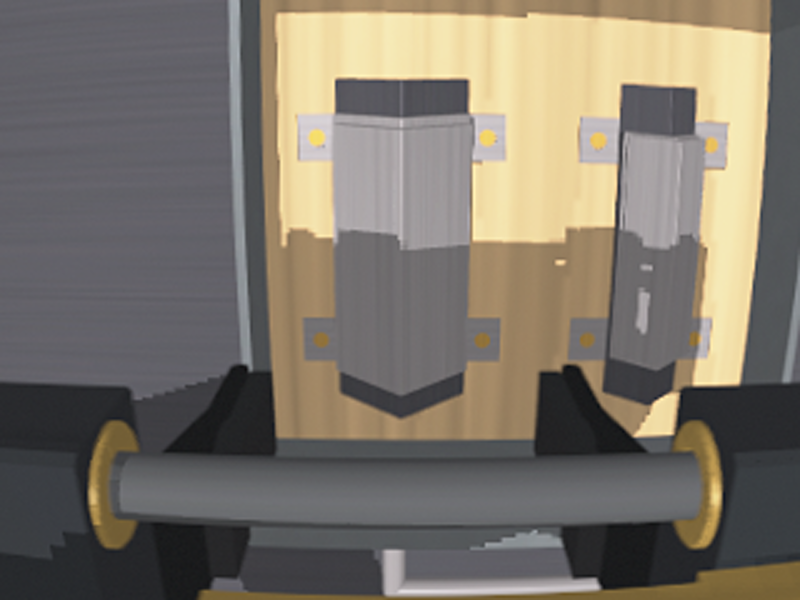

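The last allowed view shows both wide offcuts nested flat, with saddle showing at both ends, and the narrow stack the same. Now I'll shut the drawer with the handle.

>>> jog_arm(series=[[[0, 0, 0], [0, 10, 0], 0.05], [[0, 0, 0], [0, 10, 0], 0.04], [[0, 0, 0], [0, 10, 0], 0.03], [[0, 0, 0], [0, 10, 0], 0.03], [[0, 0, 0], [0, 10, 0], 0.03], [[0, 0, 0], [0, 10, 0], 0.03], [[0, 0, 0], [0, 10, 0], 0.03], [[0, 0, 0], [0, 10, 0], 0.03], [[0.02, 0, 0.006], [0, 10, 0], 0.03], [[0.04, 0, 0.015], [0, 0, 0], 0.03]])

```text
time_s: 44.78
tcp_pos: [0.5394, -0.0038, 0.1914]
ee_rot: [[-1.0, -0.006, 0.001], [-0.001, -0.001, -1.0], [0.006, -1.0, 0.001]]
wrist_force: [-1.6, 0.4, 0.5]
gripper_width: 0.346
```

>>> jog_arm(series=[[[0.045, 0, 0.015], [0, 0, 0], 0.03], [[0.03, 0, 0.01], [0, 0, 0], 0.03], [[0.012, 0, 0.005], [0, 0, 0], 0.03], [[0, 0, 0], [0, 0, 0], 0.03], [[0, 0, 0], [0, 0, 0], 0.03]])

```text
time_s: 45.4
tcp_pos: [0.4543, -0.0334, 0.1939]
ee_rot: [[-1.0, -0.002, 0.002], [-0.002, 0.0, -1.0], [0.002, -1.0, -0.0]]
wrist_force: [0.7, -0.3, -0.5]
gripper_width: 0.343
```

```bash
python3 - <<'E'
from h import *
go(.451,-.03,.053,0); print(sense()['gripper_width']*87)
E
```

```text
t 45.4 tcp [ 0.4543 -0.0334  0.1939] curang -179.9 worldshift [-0.0033  0.0034 -0.1409]
 shift BEFORE turn [ 0.003   0.1409 -0.0034]  turn about tool y 0.1  (other way -179.9 )
 shift AFTER turn [ 0.0033  0.1409 -0.0034] tool tilt xyz deg [ 0.09 -0.01] j6 -16.2
29.809249705723516
```

>>> jog_arm(series=[[[0.003, 0.03, -0.003], [0, 0, 0], 0.03], [[0, 0.045, 0], [0, 0, 0], 0.03], [[0, 0.04, 0], [0, 0, 0], 0.03], [[0, 0.02, 0], [0, 0, 0], 0.03], [[0, 0.006, 0], [0, 0, 0], 0.03], [[0, 0, 0], [0, 0, 0], 0.0], [[0, 0, 0], [0, 0, 0], 0.0], [[0, 0, 0], [0, 0, 0], 0.0], [[0, 0, 0], [0, 0, 0], 0.0]])

```text
time_s: 46.52
tcp_pos: [0.4514, -0.0302, 0.0542]
ee_rot: [[-1.0, 0.002, 0.002], [-0.002, 0.001, -1.0], [-0.002, -1.0, -0.001]]
wrist_force: [1.8, 1.1, 2.2]
gripper_width: 0.101
```

>>> jog_arm(series=[[[-0.006, 0, 0], [0, 0, 0], 0.0], [[-0.012, 0, 0], [0, 0, 0], 0.0], [[-0.018, 0, 0], [0, 0, 0], 0.0], [[-0.022, 0, 0], [0, 0, 0], 0.0], [[-0.024, 0, 0], [0, 0, 0], 0.0], [[-0.024, 0, 0], [0, 0, 0], 0.0], [[-0.024, 0, 0], [0, 0, 0], 0.0], [[-0.022, 0, 0], [0, 0, 0], 0.0], [[-0.018, 0, 0], [0, 0, 0], 0.0], [[-0.012, 0, 0], [0, 0, 0], 0.0]])

```text
time_s: 47.78
tcp_pos: [0.6325, -0.0303, 0.0542]
ee_rot: [[-1.0, -0.002, 0.002], [-0.002, 0.0, -1.0], [0.002, -1.0, -0.0]]
wrist_force: [-3.5, 0.8, 7.2]
gripper_width: 0.104
```

>>> jog_arm(series=[[[-0.008, 0, 0], [0, 0, 0], 0.0], [[-0.006, 0, 0], [0, 0, 0], 0.0], [[-0.004, 0, 0], [0, 0, 0], 0.0], [[-0.003, 0, 0], [0, 0, 0], 0.0], [[0, 0, 0], [0, 0, 0], 0.0], [[0, 0, 0], [0, 0, 0], 0.0]])

```text
time_s: 48.52
tcp_pos: [0.6534, -0.0303, 0.0542]
ee_rot: [[-1.0, -0.0, 0.002], [-0.002, 0.0, -1.0], [0.0, -1.0, -0.0]]
wrist_force: [0.1, 0.3, 4.8]
gripper_width: 0.101
```

>>> jog_arm(series=[[[-0.002, 0, 0], [0, 0, 0], 0.0], [[-0.002, 0, 0], [0, 0, 0], 0.0], [[-0.001, 0, 0], [0, 0, 0], 0.0], [[0, 0, 0], [0, 0, 0], 0.0], [[0, 0, 0], [0, 0, 0], 0.0]])

```text
time_s: 49.15
tcp_pos: [0.6563, -0.0303, 0.0542]
ee_rot: [[-1.0, -0.005, 0.002], [-0.002, 0.0, -1.0], [0.005, -1.0, -0.0]]
wrist_force: [-5.2, 1.8, 8.5]
gripper_width: 0.107
```

>>> jog_arm(series=[[[-0.0015, 0, 0], [0, 0, 0], 0.0], [[0, 0, 0], [0, 0, 0], 0.0]])

```text
time_s: 49.4
tcp_pos: [0.6563, -0.0303, 0.0542]
ee_rot: [[-1.0, -0.008, 0.001], [-0.001, -0.0, -1.0], [0.008, -1.0, 0.0]]
wrist_force: [-7.2, 2.3, 10.1]
gripper_width: 0.104
```

>>> jog_arm(series=[[[0, 0, 0], [0, 0, 0], 0.03], [[0, 0, 0], [0, 0, 0], 0.03], [[0, 0, 0], [0, 0, 0], 0.03], [[0, -0.02, 0], [0, 0, 0], 0.03], [[0, -0.04, 0], [0, 0, 0], 0.03], [[0, -0.05, 0], [0, 0, 0], 0.03], [[0, -0.06, 0], [0, 0, 0], 0.03], [[0.05, 0, 0.03], [0, 0, 0], 0.03], [[0.05, 0, 0.03], [0, 0, 0], 0.03], [[0, 0, 0], [0, 0, 0], 0.03]])

```text
time_s: 50.65
tcp_pos: [0.5564, -0.0922, 0.2233]
ee_rot: [[-1.0, -0.003, -0.001], [0.001, 0.001, -1.0], [0.003, -1.0, -0.001]]
wrist_force: [-0.0, -1.2, -0.2]
gripper_width: 0.346
```

```bash
python3 - <<'E'
from h import *
s=sense(); print(s['tcp_pos'],s['wrist_force'],s['gripper_width'])
t=capture('top')[:,:,::-1]; cv2.imwrite('pics/top8.png',t); a=cv2.imread('pics/top0.png'); sc=capture('scene')[:,:,::-1]; cv2.imwrite('pics/scene8.png',sc)
d=np.uint8(cv2.absdiff(a,t).max(2)>70); d[260:]=0
n,l,st,ce=cv2.connectedComponentsWithStats(d)
for q in st[1:]:
    if q[4]>25: print(q)
# yellow gap rows between unit edge and plate
hs=cv2.cvtColor(t[155:190,255:335],cv2.COLOR_BGR2HSV); print('yellow px now',((hs[...,0]>8)&(hs[...,0]<35)&(hs[...,1]>80)).sum())
hs=cv2.cvtColor(a[155:190,255:335],cv2.COLOR_BGR2HSV); print('yellow px start',((hs[...,0]>8)&(hs[...,0]<35)&(hs[...,1]>80)).sum())
E
```

```text
[ 0.55635997 -0.09215568  0.22327842] [-0.02942172 -1.23917245 -0.23411314] 0.34592626695915746
[ 238  156   87  104 3636]
[349 185  13  24 196]
[200 186  19  27 335]
[302 194  23  22 333]
[388 208  18  24 196]
[199 241  15  19 249]
[261 256  24   4  57]
yellow px now 5
yellow px start 56
```

```bash
python3 -c "
from station import *
print(finish_job())"
```

```text
the job is handed in; nothing more can be done
None
```

The job is done and handed in at about 51 s of the 210 s. Four offcuts were on the bench, and all four are nested in the drawer, which is shut.

- **Drawer:** I pulled it to its stop. At the end I pushed it shut until the handle had travelled 205 mm and would not move further under rising force. The gap at the front plate no longer shows in the top camera.
- **Offcuts:** The 100 and 95 mm narrow pieces are on the narrow saddle, and the 110 and 105 mm wide pieces are on the wide one. The last wrist picture before shutting showed both stacks seated flat, with saddle showing at both ends. I could not see the offcuts again after shutting.
- **What went wrong:** The first grip on the 105 mm wide piece was about 2 mm too high and slipped off. The piece had not moved, and the second grip held.
- **Bystanders:** Comparing the top camera's first and last pictures, only the offcuts, the drawer area and the arm with its shadow changed. The hammer, tin, flange and decoys stayed put. No offcut was knocked aside in any picture I took.

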